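Fit the straight hollowing bar into its handle to the depth mark and lock it

TASK

Take the straight round hollowing bar from the rack and slide its plain end into the handle that is held in the vice, until the dark ring scored round the bar is level with the mouth of the handle, with the flat of the cutter still facing up. Then swing the clamping lever round clockwise until it stops, so that it lies back along the handle, and let go. Leave the other tools and everything else where they are.

Things in the scene. Friction and masses are not known exactly. Their poses are not given: they have to be found in the camera images.
- bar_mid (a point): Half-way point, on its axis, of the straight round steel hollowing bar to be fitted (200 mm, 0.35 to 0.5 kg). The shank, 20 mm in diameter, runs straight for 158 mm from the plain (butt) end; then come a 12 mm neck and a small flat round cutter at the tip. y runs along the bar from tip to butt; z points up out of the flat of the cutter, which carries a small brass-ringed screw.
- bar_butt (a point): Centre of the bar's plain (butt) end face, 100 mm from bar_mid along +y; its rim is bevelled 3 mm. This end goes into the handle. Axes as bar_mid.
- bar_mark (a point): Centre of the dark ring scored round the bar, on the bar's axis, 60 mm from the butt end (40 mm from bar_mid towards the butt). The ring is 5 mm wide. Axes as bar_mid.
- rack: Wooden tool rack, origin under its centre. Three notches 75 mm apart along its x hold three tools lying along its y; the bar lies in any of them, its axis 45 mm above the table. Two notched rails, at y = +58 and -50 mm, 18 mm thick, 47 mm high, leave 90 mm free between, where a bar is taken from above; there the rack's base is 12 mm high.
- mouth (a point): Centre of the mouth of the handle's bore, in the end face of its clamp collar (42 mm across, 40 mm long), 80 mm above the table. y runs level, straight into the bore, the way the bar moves; z is up; the clamp ears are on the -x side. The bore is 22 mm wide, its mouth bevelled out to 30 mm, and 110 mm deep, deeper than the mark: nothing stops the bar at its ring.
- vise: Green drill-press vice, bolted down, origin on the table below the mouth, axes as mouth. It holds the handle level: an aluminium tube of 32 mm with a rubber grip, 305 mm long. The jaws start 100 mm behind the mouth; their tops are 88 mm above the table. A bar let go at its mark stays there, sagging by some 2 degrees in the bore's play until it is clamped.
- lever (a joint): Angle of the black clamping lever on the collar's ear, rad: 0 to 0.4 at the start (loose; at 0 it points along -x of mouth, square to the handle), growing clockwise seen from above, to its stop at 1.45 (tight: back along the handle, +y of mouth). Vertical axis; needs 3 to 4 N at the knob and stays where it is left. Late in its swing it closes the collar on the bar.
- lever_knob (a point): Centre of the ball knob (19 mm across) at the lever's end, 70 mm out from the turning axis and 112 mm above the table. The lever's arm is 12 mm thick.
- lever_pivot (a point): Point on the lever's vertical turning axis at the height of its knob: 34 mm to the -x side of the bore's axis and 20 mm behind the mouth.
- swan_mid (a point): Bystander in the rack: middle of the bent (swan-necked) bar. Leave it.
- square_mid (a point): Bystander in the rack: middle of the square bar. Leave it.
- tin_center (a point): Bystander: flat round steel tin, 72 mm across and 30 mm high, its centre. Leave it.
- key: Bystander: steel chuck key with a cross handle, lying, 100 mm long, 22 mm high; origin under the cross handle. Leave it.
- centre: Bystander: steel lathe centre, a 40 mm round body standing with its cone up, 62 mm high; origin under it. Leave it.
- mallet: Bystander: lying turned wooden mallet, 205 mm long, 76 mm thick, origin under the striking end. Leave it.
- calipers: Bystander: steel outside calipers lying flat, 176 mm long, origin at the middle of their underside. Leave them.
- bowl: Bystander: turned wooden bowl, 130 mm across, 55 mm high, origin under it. Leave it.
- blank_mid (a point): Bystander: square wooden spindle blank, 45 x 180 x 45 mm, its centre. Leave it.

How it is judged:
By the outcome, as a careful person would: the job done as asked, in the order asked, and still so for the second after the job is handed in, with the robot touching nothing.
It also fails if it takes over 58 s, if anything falls off the work surface, if the arm or the gripper's body presses on something with over 40 N, if the wrist force passes 120 N, or if a joint passes its speed limit or range.

ROBOT

A 6-joint arm with a two-finger parallel gripper is mounted at the origin on the work surface. World frame = base frame: x ahead of the robot, y to its left, z up, the work surface at z = 0. Lengths are in m, angles in rad, forces in N, time in s.
With the tool pointing down it reaches from about 0.25 to 0.725 m from the base axis. Payload 4 kg.
Tool frame: the origin (TCP) lies on the centre line of the jaws, within the pads' length; the fingertips stand 19 mm ahead of it and the grasp point (between the pads) is the TCP; z points along the fingers, y is the direction in which the jaws open and shut (so a half turn about z gives the same grasp; the last joint's range is limited). The gripper opens to 85 mm and grips with 20 to 120 N. Pads are 22 mm wide; open, the fingers measure 114 mm over their backs; the gripper's body (76 mm by 85 mm) begins 54 mm behind the grasp point. The pads swing forward as they close: fully open they stand 13 mm farther back than shut.
Start: joints at [-1.268, 0.241, 0.005, 1.335, 0, 1.571], TCP at [0.149, -0.477, 0.25] pointing down, gripper open.
Joint ranges: [-2.72, 2.72], [-1.05, 1.87], [-1.09, 1.28], [-1.99, 2.15], [-1.42, 1.44], [-3.14, 3.14]. Speed limits (rad/s): [2.79, 2.79, 3.14, 3.14, 3.14, 3.14].

INTERFACE

Orientations are given as a unit quaternion [x, y, z, w].
In Python, from workcell import bot gives the robot as it stands. The module is installed in compiled form; this text tells all that it offers.
- The arm moves only by the shell command python3 -m handwheel 'ROWS' [OPENING]. ROWS is JSON, a list of rows, each an object of numbers: "dx", "dy", "dz": the shift along the tool's x, y, z as a fraction of full scale; "ax", "ay", "az": the turn, a rotation vector about the tool's x, y, z as a fraction of full scale. In form: [{"dx": .., "dy": .., "dz": .., "ax": .., "ay": .., "az": ..}, ...]. A call has 1 to 12 rows; each row shifts and turns the commanded pose from where the row before left it, along the tool's axes as they then stand; what a row does not reach is not made up. Full scale, the value 1, is 2.5 cm for a shift and 0.15 rad for a turn. A row lasts 1/10 s, in which the tool goes at most 50 mm and 8.59 degrees, less where a joint would pass 70% of its speed; a pose out of reach is approached as far as the arm can. A call with a number of a shift or a turn outside -1 to 1 is refused whole. A call with a gripper value outside its range is refused whole. OPENING is the gripper's target within -1 to 1 (fully open at 1, half-way at 0, shut at -1), set as the call begins (- or left out, the last holds). The fingers move at their own pace and stop on an object; the grip force is fixed at half the most. Time passes only in rows, so rows that do not move let the fingers close. It gives the time, the measured TCP pose, the force and the opening at its end, in the units of the state.
- bot.get_obs(): the state, without advancing time (a new reading comes with each control period).
- bot.camera(name): name is "side" or "top"; returns a dict with "img" (420x560x3 uint8, red, green, blue), "intrinsics" (3x3 intrinsics, pixels), "eye" and "rotation" of the camera in the world. Camera axes: x right, y down, z forward; pixel columns grow to the right and rows downward; lengths in m; the calibration is good to about 2 mm. A picture is of the moment at which its call begins. There is no depth.
- bot.job_done(): hands the job in, once; it reports no verdict.
Trained networks look in a picture, given as the dict that the camera call returned (one of the last four; its "shot" number tells which), for a name from the list of things; names that differ only in an ending like _2 or _b are one class to them, and where a whole thing is asked for, a point or a joint stands for the part that bears it (a point fixed in the world has none). Each returns a list of dicts, best first, with "confidence" (0 to 1); they miss things now and then, are a little off and sometimes report something else, mostly with a low value. They report only what shows in the picture. A call takes as long as a camera call.
- bot.trace(thing, picture): "region" (420x560 bool, what is visible of it) and "rect" ([centre column, centre row, width, height] in pixels, round what is visible of it).
The state is a dict: "clock": time; "joint_pos": joint angles; "joint_vel": joint speeds; "tau": joint torques, N m; "eef_pos": TCP position; "tool_rot": TCP orientation; "ft_force": force on the tool from outside, world axes, zero at the start; "ft_torque": the same for the moment, N m; "grip_width": finger opening in m.
Only numpy, scipy, OpenCV 4.12 (cv2) and the standard library are available. Lean on these libraries where they do the work, as an engineer would, in place of code of your own. Each camera call takes 0.05 s, during which the arm holds its last target.

## Working session

There is one attempt and no reset: what is moved stays moved. The work goes in short steps, Python scripts to look and compute and a shell command to move; the robot and the scene stay as the last step left them, time stands still between calls to the robot, and variables do not carry over. Pictures are saved under pics/ and viewed, and the job is handed in when it is done.

```bash
mkdir -p pics; ls
python3 - <<'E'
from workcell import bot
import cv2,numpy as np,pickle
for n in ("top","side"):
    c=bot.camera(n); cv2.imwrite(f"pics/{n}0.png",c["img"][:,:,::-1])
    pickle.dump(c,open(f"{n}0.pkl","wb"))
    print(n,c["eye"].tolist() if hasattr(c["eye"],'tolist') else c["eye"],np.round(c["rotation"],3).tolist(),np.array(c["intrinsics"]).tolist())
    for t in ["bar_mid","rack","lever","lever_knob","vise","bar_mark","swan_mid","square_mid","mouth","tin_center","key","centre","mallet","calipers","bowl","blank_mid"]:
        try:
            r=bot.trace(t,c); print(t,[(np.round(x["rect"],1).tolist(),round(x["confidence"],2)) for x in r[:2]])
        except Exception as e: print(t,e)
o=bot.get_obs(); print(o)
E
```

```text
pics
top [0.3880255113221311, -0.14563107669849845, 1.1178431952247276] [-0.701, 0.706, -0.075, 0.062] [[449.6090961301568, 0.0, 273.5812206355547], [0.0, 449.6090961301568, 204.86241140197376], [0.0, 0.0, 1.0]]
bar_mid [([288.8, 228.8, 80.9, 20.4], 0.65)]
rack [([284.5, 227.4, 80.6, 102.5], 0.61)]
lever [([123.3, 208.6, 19.4, 44.6], 0.65)]
lever_knob [([123.2, 208.4, 18.2, 37.0], 0.61), ([77.6, 192.6, 134.8, 116.9], 0.58)]
vise [([78.0, 196.1, 130.4, 120.0], 0.76), ([296.2, 197.2, 88.2, 25.4], 0.67)]
bar_mark [([286.4, 227.6, 81.7, 19.9], 0.7), ([78.1, 194.9, 127.6, 120.9], 0.22)]
swan_mid [([293.5, 197.4, 90.0, 19.9], 0.85)]
square_mid [([277.9, 260.5, 86.3, 25.8], 0.77), ([283.3, 229.3, 80.0, 105.2], 0.7)]
mouth [([78.3, 193.6, 135.5, 118.1], 0.68)]
tin_center [([204.8, 281.2, 34.5, 30.0], 0.89), ([283.3, 228.6, 78.2, 106.4], 0.38)]
key [([211.4, 156.9, 50.7, 37.4], 0.58)]
centre [([272.2, 152.4, 10.4, 17.8], 0.74)]
mallet [([134.6, 117.6, 85.0, 32.4], 0.59)]
calipers [([385.4, 214.9, 59.2, 52.6], 0.69)]
bowl [([335.6, 142.6, 52.7, 51.2], 0.7), ([392.4, 283.1, 76.4, 57.5], 0.23)]

[... 1168 characters left out ...]
31.1, 69.1], 0.67)]
{'clock': 1.7, 'joint_pos': array([-1.26800766e+00,  2.40570392e-01,  4.97654030e-03,  1.33522338e+00,
       -1.61000568e-05,  1.57079732e+00]), 'joint_vel': array([-0.00066101, -0.00038763,  0.00027445,  0.00211464,  0.00116032,
        0.00065874]), 'tau': array([ 3.01964037e-04, -3.72206819e+01,  2.52686995e+01,  1.23287908e-03,
        2.17266086e-05,  1.43202902e-05]), 'eef_pos': array([ 0.14908101, -0.47723586,  0.2503123 ]), 'tool_rot': array([ 9.88561825e-01,  1.50816171e-01, -9.53461563e-06, -9.12049593e-06]), 'ft_force': array([-0.57947814, -0.92472041,  0.56871539]), 'ft_torque': array([-0.002281  , -0.03831199, -0.00212265]), 'grip_width': 0.0851120406602911}
```

View pictures.

Run:
```python
import cv2
a=cv2.imread("pics/top0.png");
cv2.imwrite("pics/top0a.png",cv2.resize(a[130:300,0:360],None,fx=2.2,fy=2.2,interpolation=cv2.INTER_CUBIC))
a=cv2.imread("pics/side0.png");
cv2.imwrite("pics/side0a.png",cv2.resize(a[150:420,0:400],None,fx=2,fy=2,interpolation=cv2.INTER_CUBIC))
```

```text
(no output)
```

View pics/top0.png

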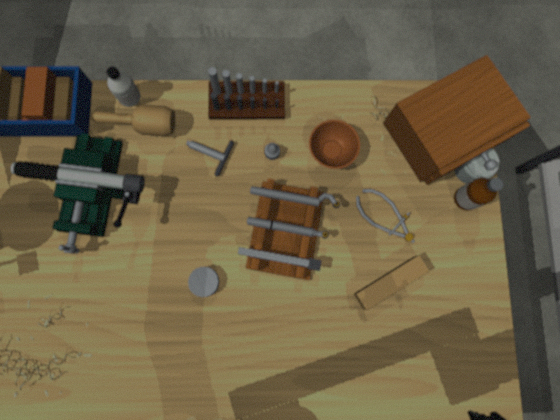

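View pics/top0a.png

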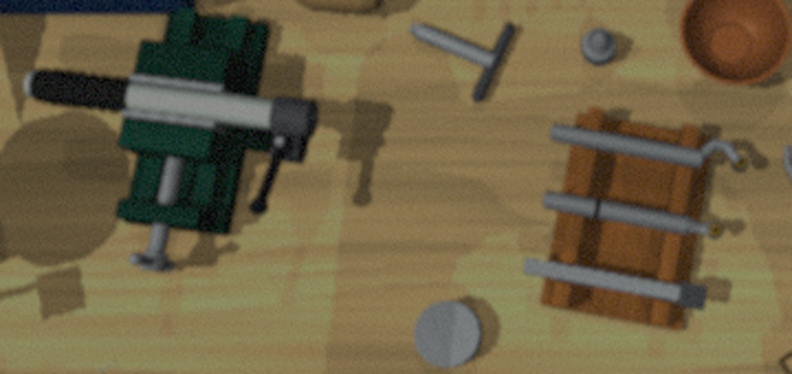

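View pics/side0a.png

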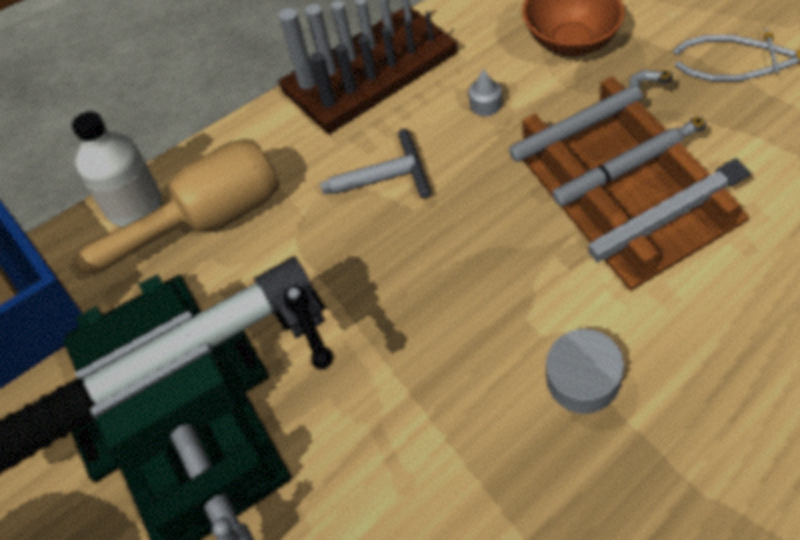

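```bash
cat > h.py <<'E'
import numpy as np,cv2,pickle
from scipy.spatial.transform import Rotation as R
def Rm(c):
    r=np.array(c["rotation"]); return R.from_quat(r).as_matrix() if r.size==4 else r
def back(c,uv,z):
    K=np.array(c["intrinsics"]); d=Rm(c)@np.linalg.inv(K)@np.array([uv[0],uv[1],1.]); e=np.array(c["eye"])
    return e+d*(z-e[2])/d[2]
def proj(c,p):
    K=np.array(c["intrinsics"]); q=K@(Rm(c).T@(np.asarray(p,float)-np.array(c["eye"]))); return q[:2]/q[2]
def tri(c1,u1,c2,u2):
    A=[];b=[]
    for c,u in((c1,u1),(c2,u2)):
        K=np.array(c["intrinsics"]); d=Rm(c)@np.linalg.inv(K)@np.array([u[0],u[1],1.]); d/=np.linalg.norm(d)
        P=np.eye(3)-np.outer(d,d); A.append(P); b.append(P@np.array(c["eye"]))
    return np.linalg.lstsq(np.vstack(A),np.hstack(b),rcond=None)[0]
def crop(c,u0,v0,u1,v1,f,name):
    im=cv2.resize(c["img"][v0:v1,u0:u1,::-1],None,fx=f,fy=f,interpolation=cv2.INTER_CUBIC)
    im=cv2.convertScaleAbs(im,alpha=1.6,beta=10)
    h,w=im.shape[:2]
    for u in range((u0+9)//10*10,u1,10): cv2.putText(im,str(u),(int((u-u0)*f),8),0,.3,(0,255,255)); cv2.line(im,(int((u-u0+.5)*f),10),(int((u-u0+.5)*f),14),(0,255,255))
    for v in range((v0+9)//10*10,v1,10): cv2.putText(im,str(v),(0,int((v-v0+.5)*f)+3),0,.3,(0,255,255)); cv2.line(im,(20,int((v-v0+.5)*f)),(24,int((v-v0+.5)*f)),(0,255,255))
    cv2.imwrite(name,im)
E
python3 - <<'E'
from h import *
t=pickle.load(open("top0.pkl","rb"));s=pickle.load(open("side0.pkl","rb"))
print(Rm(t).round(2).tolist(),Rm(s).round(2).tolist())
print("tcp",proj(t,[.149,-.477,.25]),proj(s,[.149,-.477,.25]),"base",proj(t,[0,0,0]))
for n,uv,z in [("butt",(248.6,220.5),.05),("mark",(271.8,224.5),.055),("bartip",(325,235),.05),("mouthtop",(142,184),.08),("knob",(118.5,225),.112),("pivot",(127,195),.112),("tin",(204.8,281),.03),("tailhandle",(14,168),.08)]: print(n,back(t,uv,z).round(3))
crop(t,100,160,160,235,9,"pics/t1.png"); crop(t,235,170,340,285,7,"pics/t2.png")
crop(s,110,250,180,350,6,"pics/s1.png"); crop(s,250,180,385,290,5.5,"pics/s2.png")
E
```

```text
[[-0.01, -0.98, 0.19], [-1.0, 0.0, -0.02], [0.02, -0.19, -0.98]] [[-0.7, -0.53, 0.47], [-0.71, 0.52, -0.47], [0.01, -0.67, -0.74]]
tcp [449.18218987 426.74868604] [602.8001694  192.37515533] base [201.52966132 468.47538821]
butt [ 0.56  -0.107  0.05 ]
mark [ 0.549 -0.163  0.055]
bartip [ 0.524 -0.29   0.05 ]
mouthtop [0.644 0.144 0.08 ]
knob [0.542 0.183 0.112]
pivot [0.61  0.167 0.112]
tin [ 0.418 -0.002  0.03 ]
tailhandle [0.684 0.447 0.08 ]
```

View pics/t1.png

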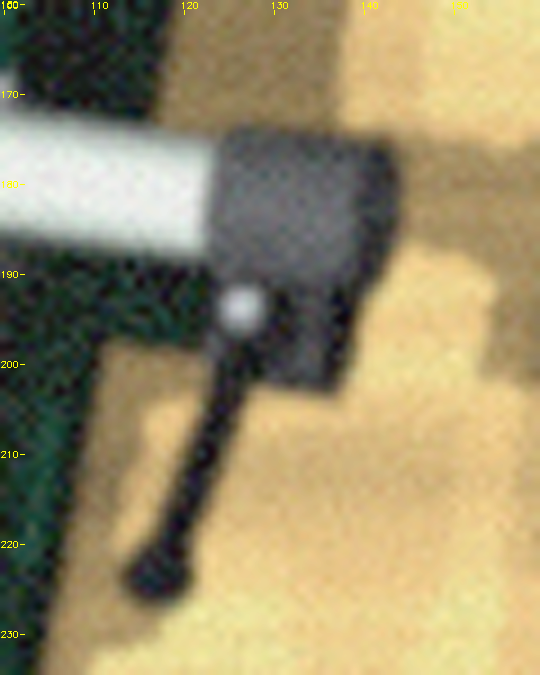

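View pics/t2.png

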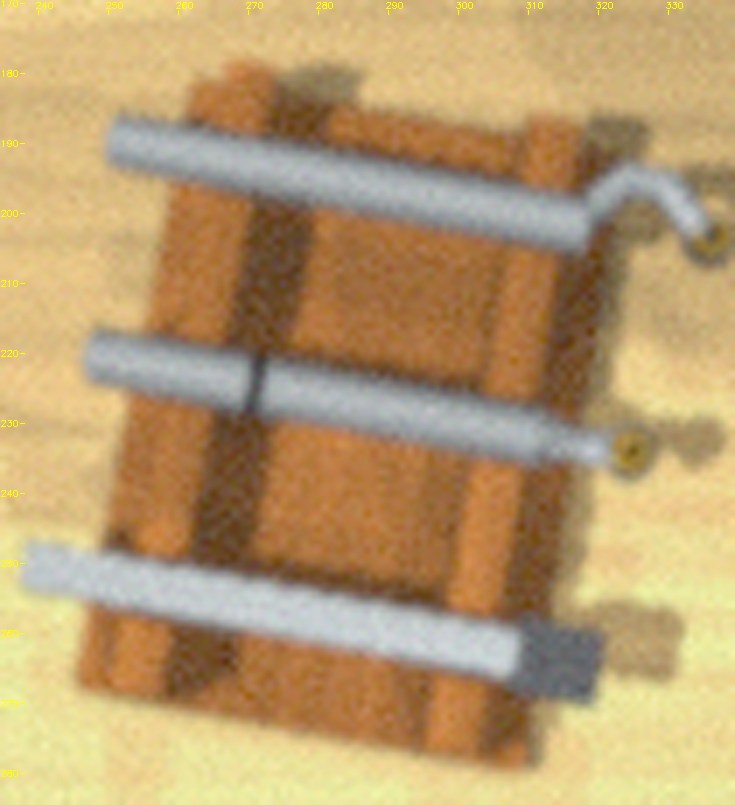

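View pics/s1.png

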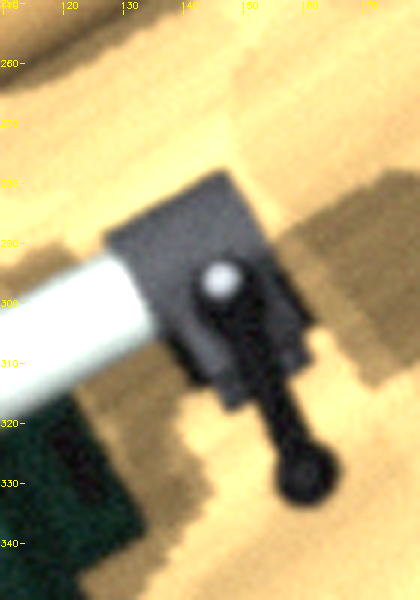

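View pics/s2.png

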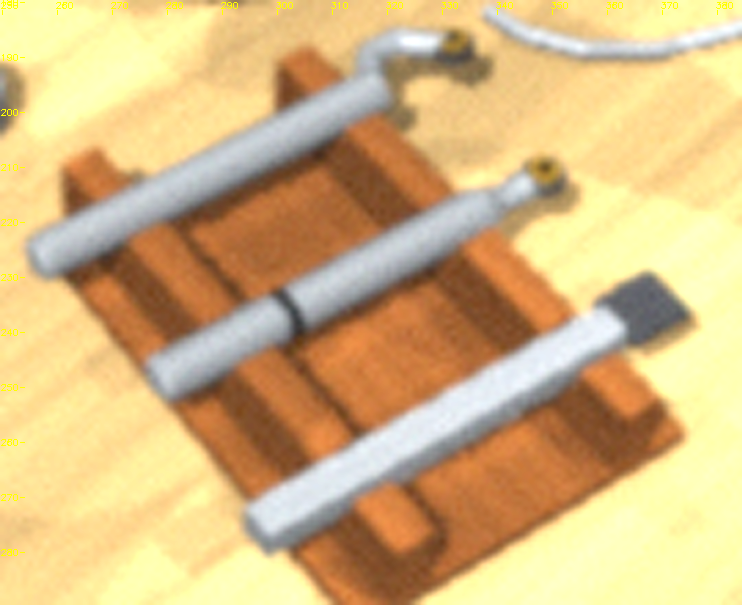

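```bash
cat > fit.py <<'E'
from h import *
from scipy.optimize import least_squares
t=pickle.load(open("top0.pkl","rb"));s=pickle.load(open("side0.pkl","rb"))
# bar
obs=[(t,(246.5,220.2),0,.100,0),(t,(270.8,224.3),0,.040,.008),(t,(324,234),0,-.092,.006),
     (s,(278.3,248.6),0,.100,0),(s,(301,236.3),0,.040,.006),(s,(347,210.8),0,-.092,.006)]
def bp(p,l,z): return np.array([p[0]-l*np.sin(p[2]),p[1]+l*np.cos(p[2]),.045+z])
def f(p): return np.hstack([proj(c,bp(p,l,z))-uv for c,uv,_,l,z in obs])
r=least_squares(f,[.54,-.2,.2]); print("bar",r.x.round(4),f(r.x).round(1))
print("tri mark",tri(t,(270.8,224.3),s,(301,236.3)).round(4),"cut",tri(t,(324,234),s,(347,210.8)).round(4))
print("knob",tri(t,(116.8,223.3),s,(159.8,328)).round(4),"pivot",tri(t,(126,193.5),s,(146,296)).round(4))
for c in (t,s):
  print([back(c,u,.112).round(4) for u in ([(116.8,223.3),(126,193.5)] if c is t else [(159.8,328),(146,296)])])
E
python3 fit.py
python3 - <<'E'
from h import *
t=pickle.load(open("top0.pkl","rb"));s=pickle.load(open("side0.pkl","rb"))
crop(t,5,150,150,215,5.5,"pics/t3.png"); crop(s,0,255,165,400,4.5,"pics/s3.png")
E
```

```text
bar [ 0.5416 -0.1996 -0.1843] [-0.2  0.7  0.   0.5  1.1  0.6 -1.6  1.1 -0.9 -0.9  0.8 -1.2]
tri mark [ 0.5495 -0.1613  0.0472] cut [ 0.5261 -0.2882  0.0476]
knob [0.5448 0.1858 0.1137] pivot [0.6126 0.1685 0.1138]
[array([0.5454, 0.1867, 0.112 ]), array([0.6139, 0.1699, 0.112 ])]
[array([0.5454, 0.1854, 0.112 ]), array([0.6128, 0.1675, 0.112 ])]
```

View pics/t3.png

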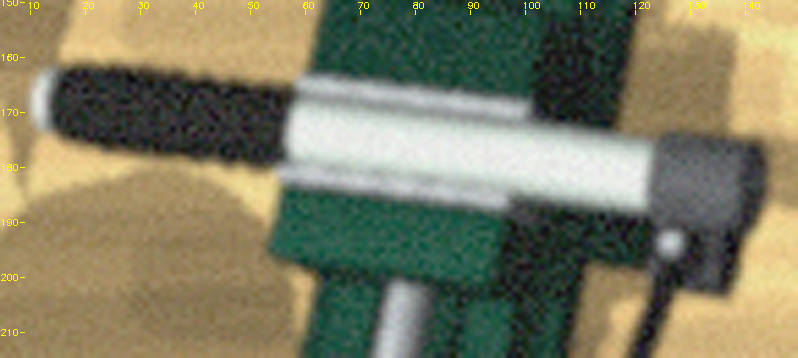

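View pics/s3.png

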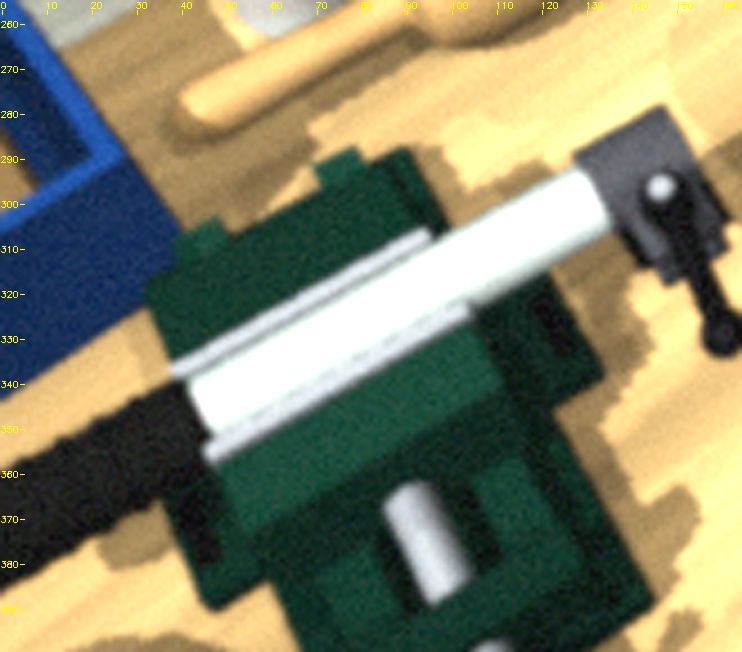

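```bash
cat > fit2.py <<'E'
from h import *
from scipy.optimize import least_squares
t=pickle.load(open("top0.pkl","rb"));s=pickle.load(open("side0.pkl","rb"))
a=back(t,(12,167.7),.08);b=back(t,(122,182),.08);print(a.round(4),b.round(4),np.linalg.norm(a-b),"yaw",np.arctan2(-(a-b)[0],(a-b)[1]))
a=back(s,(48,345),.08);b=back(s,(130,299),.08);print(a.round(4),b.round(4),"yaw",np.arctan2(-(a-b)[0],(a-b)[1]))
def W(p,q):
    c,n=np.cos(p[2]),np.sin(p[2]); return np.array([p[0]+c*q[0]-n*q[1],p[1]+n*q[0]+c*q[1],q[2]])
# features: pivot screw top, tail end, tube/collar junction mid, collar front top edge
obs=[(t,(126,193.5),(-.034,.020,.116)),(s,(146,296),(-.034,.020,.116)),(t,(12,167.7),(0,.305,.08)),(t,(122.5,182),(0,.04,.096)),(s,(130,299.3),(0,.04,.088))]
def f(p): return np.hstack([proj(c,W(p,q))-uv for c,uv,q in obs])
r=least_squares(f,[.64,.14,-.15]);p=r.x;print("mouth",p.round(4),f(p).round(1))
print("knob local",[ (R.from_euler('z',-p[2]).apply(np.array([.545,.186,.112])-np.array([p[0],p[1],0]))).round(4)])
for c,n,box in ((t,"t",(5,150,150,235)),(s,"s",(60,250,180,350))):
    f_=5.5; crop(c,*box,f_,f"pics/ov_{n}.png"); im=cv2.imread(f"pics/ov_{n}.png")
    th=np.linspace(0,2*np.pi,40)
    for r_,y,col in ((.021,0,(0,0,255)),(.021,.04,(0,255,0)),(.016,.04,(255,255,0)),(.016,.305,(255,0,255)),(.011,0,(255,0,0))):
        pts=np.array([(proj(c,W(p,(r_*np.cos(q),y,.08+r_*np.sin(q))))-np.array(box[:2])+.5)*f_ for q in th]).astype(int)
        cv2.polylines(im,[pts],False,col,1)
    cv2.imwrite(f"pics/ov_{n}.png",im)
E
python3 fit2.py
```

```text
[0.6848 0.4513 0.08  ] [0.649  0.1908 0.08  ] 0.2629612038764437 yaw -0.13650964607760846
[0.669  0.3324 0.08  ] [0.6488 0.1858 0.08  ] yaw -0.1371406274199977
mouth [ 0.6408  0.1457 -0.1382] [-0.8  1.4 -0.8  0.8  1.4  0.8 -0.4 -0.6 -0.1 -1.9]
knob local [array([-0.1004,  0.0267,  0.112 ])]
```

View pics/ov_t.png

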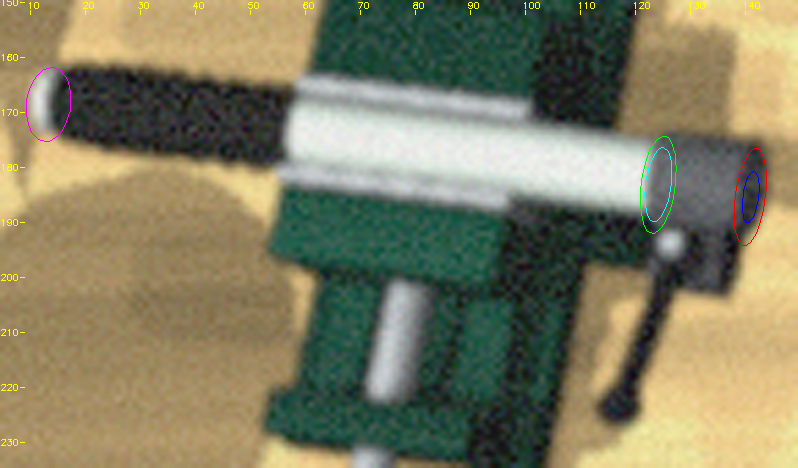

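View pics/ov_s.png

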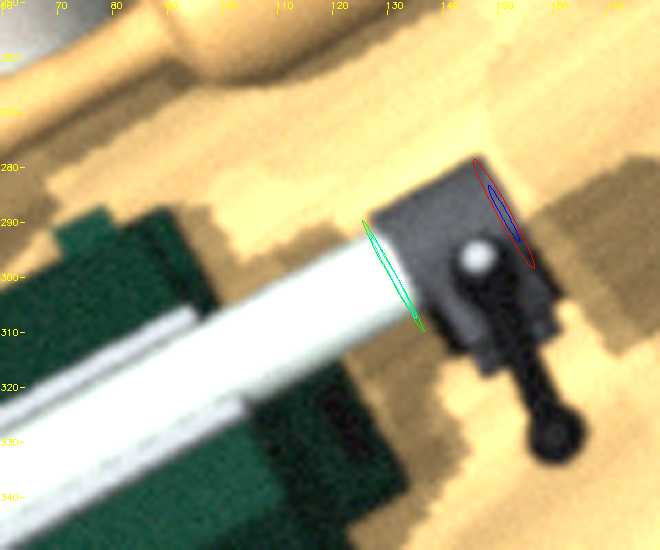

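```bash
python3 -m handwheel '[{"az":-1},{"az":-1},{"az":-1},{"az":-1},{"az":-1},{"az":-1},{"az":-1},{"az":-0.23},{}]' 0
cat > rel.py <<'E'
import sys
from h import *
from workcell import bot
def rel(target,yaw=None,q=False):
    o=bot.get_obs(); M=R.from_quat(o["tool_rot"]).as_matrix(); d=M.T@(np.array(target)-o["eef_pos"])
    ya=np.arctan2(M[1,1],M[0,1])
    print("clk",o["clock"],"tcp",o["eef_pos"].round(4),"y-ang",ya.round(4),"z",M[:,2].round(3),"F",o["ft_force"].round(1),"w",round(o["grip_width"],4),"j",o["joint_pos"].round(2))
    print("units dx,dy,dz",(d/.025).round(2), "az", None if yaw is None else round((ya-yaw)/.15,2))
if __name__=="__main__":
    a=list(map(float,sys.argv[1:])); rel(a[:3],a[3] if len(a)>3 else None)
E
python3 rel.py .5416 -.1996 .12 -.184
```

```text
clk 1.7 tcp [ 0.1491 -0.4772  0.2503] y-ang -1.268 z [-0.  0. -1.] F [-0.6 -0.9  0.6] w 0.0851 j [-1.27  0.24  0.    1.34 -0.    1.57]
units dx,dy,dz [18.3  -5.92  5.21] az -7.23invalid input
```

```bash
python3 -m handwheel '[{"dx":0,"dy":0,"dz":0,"ax":0,"ay":0,"az":-1},{"dx":0,"dy":0,"dz":0,"ax":0,"ay":0,"az":-1},{"dx":0,"dy":0,"dz":0,"ax":0,"ay":0,"az":-1},{"dx":0,"dy":0,"dz":0,"ax":0,"ay":0,"az":-1},{"dx":0,"dy":0,"dz":0,"ax":0,"ay":0,"az":-1},{"dx":0,"dy":0,"dz":0,"ax":0,"ay":0,"az":-1},{"dx":0,"dy":0,"dz":0,"ax":0,"ay":0,"az":-1},{"dx":0,"dy":0,"dz":0,"ax":0,"ay":0,"az":-0.23}]' 0; 
python3 rel.py .5416 -.1996 .12 -.184
```

```text
clock: 2.5
eef_pos: [0.1491, -0.4772, 0.2503]
tool_rot: [0.768, 0.641, 0.0, -0.0]
ft_force: [-0.3, 0.2, -0.6]
grip_width: 0.0428
clk 2.5 tcp [ 0.1491 -0.4772  0.2503] y-ang -0.1802 z [-0.  0. -1.] F [-0.3  0.2 -0.6] w 0.0428 j [-1.27  0.24  0.    1.34 -0.    0.48]
units dx,dy,dz [13.74 13.46  5.21] az 0.03
```

```bash
python3 -m handwheel '[{"dx":0.5,"dy":0.5,"dz":0,"ax":0,"ay":0,"az":0},{"dx":1,"dy":1,"dz":0,"ax":0,"ay":0,"az":0},{"dx":1,"dy":1,"dz":0,"ax":0,"ay":0,"az":0},{"dx":1,"dy":1,"dz":0,"ax":0,"ay":0,"az":0},{"dx":1,"dy":1,"dz":0,"ax":0,"ay":0,"az":0},{"dx":1,"dy":1,"dz":0,"ax":0,"ay":0,"az":0},{"dx":1,"dy":1,"dz":0,"ax":0,"ay":0,"az":0},{"dx":1,"dy":1,"dz":0,"ax":0,"ay":0,"az":0},{"dx":1,"dy":1,"dz":0,"ax":0,"ay":0,"az":0},{"dx":1,"dy":1,"dz":0.5,"ax":0,"ay":0,"az":0},{"dx":1,"dy":1,"dz":0.5,"ax":0,"ay":0,"az":0},{"dx":1,"dy":1,"dz":0.5,"ax":0,"ay":0,"az":0}]'
python3 rel.py .5416 -.1996 .12 -.184
```

```text
clock: 3.7
eef_pos: [0.4855, -0.2461, 0.2126]
tool_rot: [0.769, 0.639, 0.0, 0.0]
ft_force: [0.6, -0.4, 0.1]
grip_width: 0.0425
clk 3.7 tcp [ 0.4855 -0.2461  0.2126] y-ang -0.1834 z [ 0.001 -0.    -1.   ] F [ 0.6 -0.4  0.1] w 0.0425 j [-0.47  0.35  0.05  1.27 -0.    1.29]
units dx,dy,dz [2.24 1.87 3.7 ] az 0.0
```

```bash
python3 -m handwheel '[{"dx":0.75,"dy":0.65,"dz":0.7,"ax":0,"ay":0,"az":0},{"dx":0.75,"dy":0.65,"dz":0.7,"ax":0,"ay":0,"az":0},{"dx":0.74,"dy":0.57,"dz":0.7,"ax":0,"ay":0,"az":0},{"dx":0,"dy":0,"dz":0.8,"ax":0,"ay":0,"az":0},{"dx":0,"dy":0,"dz":0.8,"ax":0,"ay":0,"az":0},{"dx":0,"dy":0,"dz":0,"ax":0,"ay":0,"az":0}]'
python3 rel.py .5416 -.1996 .045 -.184
python3 - <<'E'
from h import *
from workcell import bot
for n in("top","side"):
    c=bot.camera(n); pickle.dump(c,open(n+"1.pkl","wb"))
    cv2.imwrite(f"pics/{n}1.png",cv2.resize(c["img"][150:320,210:410,::-1],None,fx=3.5,fy=3.5,interpolation=cv2.INTER_CUBIC))
E
```

```text
clock: 4.3
eef_pos: [0.5384, -0.1994, 0.1171]
tool_rot: [0.769, 0.64, -0.002, -0.003]
ft_force: [-0.9, 0.1, 0.2]
grip_width: 0.0425
clk 4.3 tcp [ 0.5384 -0.1994  0.1171] y-ang -0.1828 z [-0.006  0.002 -1.   ] F [-0.9  0.1  0.2] w 0.0425 j [-0.35  0.48 -0.01  1.09 -0.    1.4 ]
units dx,dy,dz [0.01 0.15 2.88] az 0.01
```

View pics/top1.png

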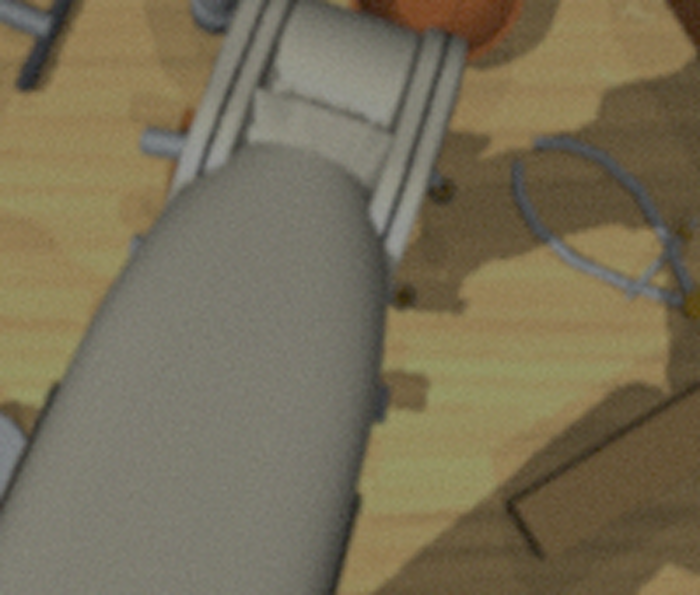

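View pics/side1.png

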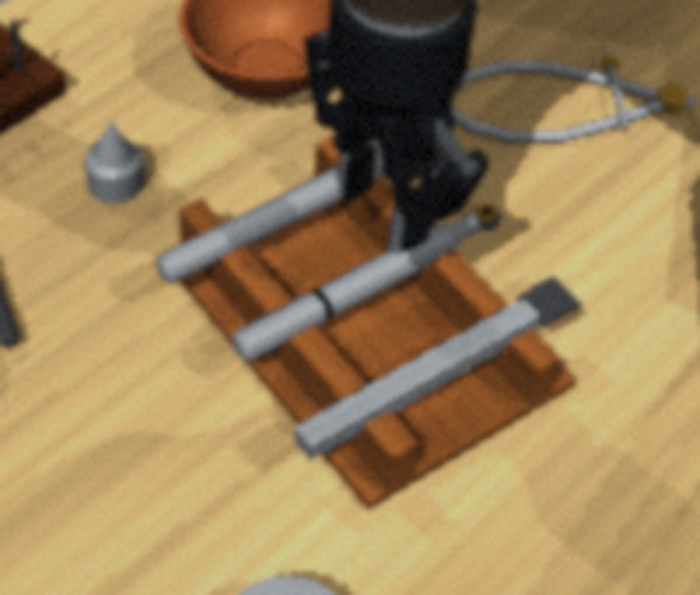

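```bash
python3 -m handwheel '[{"dx":0,"dy":0,"dz":0.7,"ax":0,"ay":0,"az":0},{"dx":0,"dy":0,"dz":0.7,"ax":0,"ay":0,"az":0},{"dx":0,"dy":0,"dz":0.6,"ax":0,"ay":0,"az":0},{"dx":0,"dy":0,"dz":0.5,"ax":0,"ay":0,"az":0},{"dx":0,"dy":0,"dz":0.4,"ax":0,"ay":0,"az":0},{"dx":0,"dy":0,"dz":0,"ax":0,"ay":0,"az":0},{"dx":0,"dy":0,"dz":0,"ax":0,"ay":0,"az":0},{"dx":0,"dy":0,"dz":0,"ax":0,"ay":0,"az":0}]'
python3 rel.py .5416 -.1996 .045 -.184
```

```text
clock: 5.2
eef_pos: [0.5411, -0.2008, 0.0487]
tool_rot: [0.769, 0.639, 0.0, 0.001]
ft_force: [-1.5, -0.1, 0.0]
grip_width: 0.0427
clk 5.2 tcp [ 0.5411 -0.2008  0.0487] y-ang -0.1835 z [ 0.002 -0.001 -1.   ] F [-1.5 -0.1  0. ] w 0.0427 j [-0.36  0.55 -0.09  0.93 -0.    1.4 ]
units dx,dy,dz [0.05 0.01 0.15] az 0.0
```

```bash
python3 -m handwheel '[{"dx":0,"dy":0,"dz":0.15,"ax":0,"ay":0,"az":0},{"dx":0,"dy":0,"dz":0,"ax":0,"ay":0,"az":0}]'
python3 -m handwheel '[{"dx":0,"dy":0,"dz":0,"ax":0,"ay":0,"az":0},{"dx":0,"dy":0,"dz":0,"ax":0,"ay":0,"az":0},{"dx":0,"dy":0,"dz":0,"ax":0,"ay":0,"az":0},{"dx":0,"dy":0,"dz":0,"ax":0,"ay":0,"az":0},{"dx":0,"dy":0,"dz":0,"ax":0,"ay":0,"az":0}]' -1
python3 rel.py .5416 -.1996 .045 -.184
```

```text
clock: 5.4
eef_pos: [0.5404, -0.2005, 0.0441]
tool_rot: [0.769, 0.639, 0.0, 0.0]
ft_force: [-0.2, -0.2, -1.3]
grip_width: 0.0425
clock: 5.9
eef_pos: [0.5406, -0.2005, 0.0444]
tool_rot: [0.769, 0.639, 0.0, 0.0]
ft_force: [-0.6, 0.2, 3.1]
grip_width: 0.0183
clk 5.9 tcp [ 0.5406 -0.2005  0.0444] y-ang -0.1835 z [ 0. -0. -1.] F [-0.6  0.2  3.1] w 0.0183 j [-0.36  0.55 -0.09  0.92  0.    1.4 ]
units dx,dy,dz [ 0.04  0.03 -0.03] az 0.0
```

```bash
python3 -m handwheel '[{"dx":0,"dy":0,"dz":-0.3,"ax":0,"ay":0,"az":0},{"dx":0,"dy":0,"dz":-0.5,"ax":0,"ay":0,"az":0},{"dx":0,"dy":0,"dz":-0.6,"ax":0,"ay":0,"az":0},{"dx":0,"dy":0,"dz":-0.6,"ax":0,"ay":0,"az":0},{"dx":0,"dy":0,"dz":-0.4,"ax":0,"ay":0,"az":0},{"dx":0,"dy":0,"dz":0,"ax":0,"ay":0,"az":0},{"dx":0,"dy":0,"dz":0,"ax":0,"ay":0,"az":0}]'
python3 rel.py .5416 -.1996 .045 -.184
python3 - <<'E'
from h import *
from workcell import bot
for n in("side",):
    c=bot.camera(n); pickle.dump(c,open(n+"2.pkl","wb"))
    cv2.imwrite(f"pics/{n}2.png",cv2.resize(c["img"][120:290,210:410,::-1],None,fx=3.5,fy=3.5,interpolation=cv2.INTER_CUBIC))
E
```

```text
clock: 6.6
eef_pos: [0.5402, -0.2004, 0.104]
tool_rot: [0.769, 0.639, -0.0, -0.0]
ft_force: [0.6, 0.9, -4.3]
grip_width: 0.0184
clk 6.6 tcp [ 0.5402 -0.2004  0.104 ] y-ang -0.1835 z [-0.  0. -1.] F [ 0.6  0.9 -4.3] w 0.0184 j [-0.36  0.49 -0.03  1.05 -0.    1.4 ]
units dx,dy,dz [0.04 0.05 2.36] az 0.0
```

View pics/side2.png

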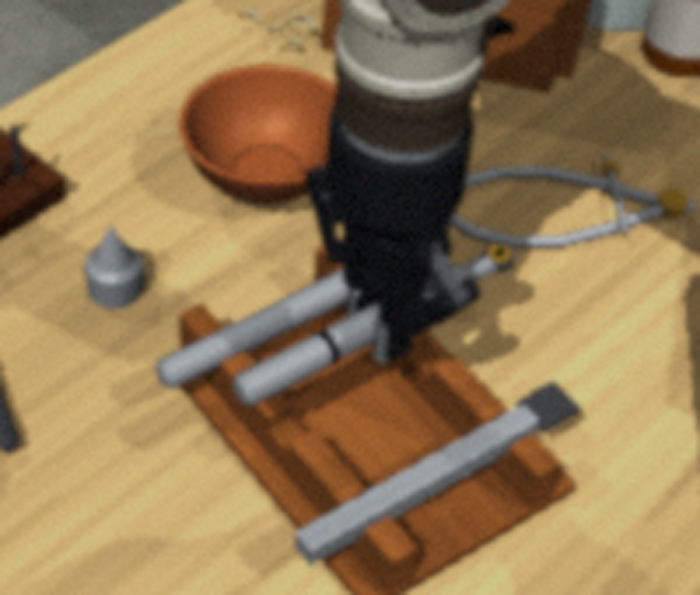

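```bash
python3 rel.py .623 .017 .1 -.138
```

```text
clk 6.65 tcp [ 0.5398 -0.2003  0.1034] y-ang -0.1835 z [-0.001  0.    -1.   ] F [-0.3 -0.3 -4. ] w 0.0183 j [-0.36  0.49 -0.03  1.05 -0.    1.4 ]
units dx,dy,dz [9.15 1.69 0.14] az -0.3
```

```bash
python3 -m handwheel '[{"dx":0.4,"dy":0.1,"dz":0,"ax":0,"ay":0,"az":0},{"dx":0.8,"dy":0.15,"dz":0,"ax":0,"ay":0,"az":0},{"dx":1,"dy":0.2,"dz":0,"ax":0,"ay":0,"az":0},{"dx":1,"dy":0.2,"dz":0,"ax":0,"ay":0,"az":0},{"dx":1,"dy":0.2,"dz":0,"ax":0,"ay":0,"az":0},{"dx":1,"dy":0.2,"dz":0,"ax":0,"ay":0,"az":0},{"dx":1,"dy":0.2,"dz":0,"ax":0,"ay":0,"az":0},{"dx":1,"dy":0.2,"dz":0,"ax":0,"ay":0,"az":0},{"dx":1,"dy":0.14,"dz":0,"ax":0,"ay":0,"az":0},{"dx":0.7,"dy":0.1,"dz":0,"ax":0,"ay":0,"az":0},{"dx":0.25,"dy":0,"dz":0,"ax":0,"ay":0,"az":-0.3},{"dx":0,"dy":0,"dz":0,"ax":0,"ay":0,"az":0}]'
python3 -m handwheel '[{"dx":0,"dy":0,"dz":0,"ax":0,"ay":0,"az":0},{"dx":0,"dy":0,"dz":0,"ax":0,"ay":0,"az":0}]'
python3 rel.py .623 .017 .08 -.138;  python3 - <<'E'
from h import *
from workcell import bot
t=bot.camera("top");s=bot.camera("side"); pickle.dump(t,open("top3.pkl","wb"));pickle.dump(s,open("side3.pkl","wb"))
crop(t,110,150,290,250,4.4,"pics/t4.png"); crop(s,110,220,270,350,4.4,"pics/s4.png")
E
```

```text
clock: 7.85
eef_pos: [0.6235, 0.0183, 0.1033]
tool_rot: [0.754, 0.657, -0.0, -0.0]
ft_force: [0.3, -1.0, -4.2]
grip_width: 0.0181
clock: 8.05
eef_pos: [0.6234, 0.0161, 0.1038]
tool_rot: [0.755, 0.656, -0.0, -0.0]
ft_force: [0.1, -0.6, -2.9]
grip_width: 0.0181
clk 8.05 tcp [0.6234 0.0161 0.1038] y-ang -0.1399 z [-0.001 -0.    -1.   ] F [ 0.1 -0.6 -2.9] w 0.0181 j [ 0.03  0.58  0.12  1.12 -0.    1.74]
units dx,dy,dz [ 0.03 -0.02  0.95] az -0.01
```

View pics/t4.png

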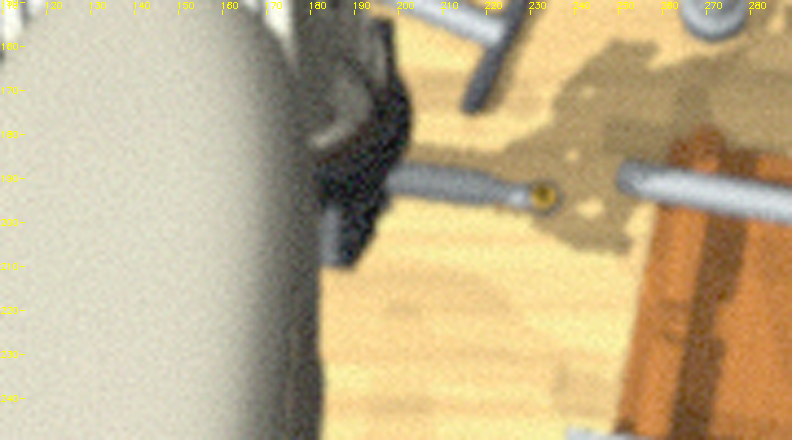

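View pics/s4.png

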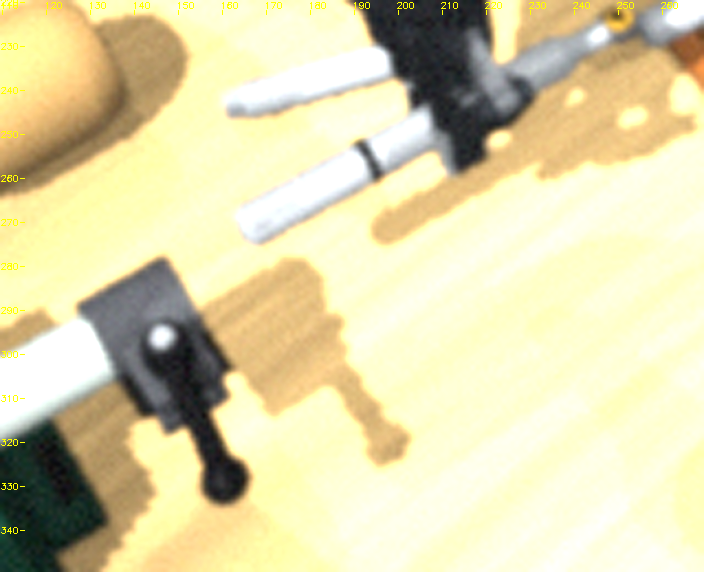

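```bash
python3 - <<'E'
from h import *
t=pickle.load(open("top3.pkl","rb"));s=pickle.load(open("side3.pkl","rb"))
yd=np.array([np.sin(.1395),np.cos(.1395),0]);tc=np.array([.6234,.0161,.1038])
for d in (0,.003):
  for n,c,l,z,o in [("t cut",t,-.092,.006,(232.2,193.8)),("t shaft",t,-.045,0,None),("t shaft",t,-.03,0,None),("s butt",s,.1,0,(165,270)),("s mark",s,.04,0,(192.3,256.6)),("s cut",s,-.092,.006,(249,224))]:
    print(d,n,proj(c,tc+yd*(l+d)+[0,0,z]).round(1),o)
  a=proj(s,tc+yd*(.1+d)+[0,0,.01]);b=proj(s,tc+yd*(.1+d)-[0,0,.01]);print(a,b)
# bar axis line in side, model handle
E
python3 - <<'E'
from h import *
t=pickle.load(open("top3.pkl","rb"));s=pickle.load(open("side3.pkl","rb"))
crop(t,185,170,245,210,12,"pics/t5.png"); crop(s,150,225,230,285,9,"pics/s5.png")
E
```

```text
0 t cut [233.7 194.7] (232.2, 193.8)
0 t shaft [213.7 192.6] None
0 t shaft [207.3 191.7] None
0 s butt [163.6 272.6] (165, 270)
0 s mark [192.3 256.8] (192.3, 256.6)
0 s cut [249.8 223.1] (249, 224)
[162.63918644 269.50687541] [164.61906716 275.61023108]
0.003 t cut [232.4 194.5] (232.2, 193.8)
0.003 t shaft [212.4 192.4] None
0.003 t shaft [206.  191.5] None
0.003 s butt [162.2 273.4] (165, 270)
0.003 s mark [190.9 257.6] (192.3, 256.6)
0.003 s cut [248.5 223.8] (249, 224)
[161.14846894 270.3229442 ] [163.1578292  276.42059006]
```

View pics/t5.png

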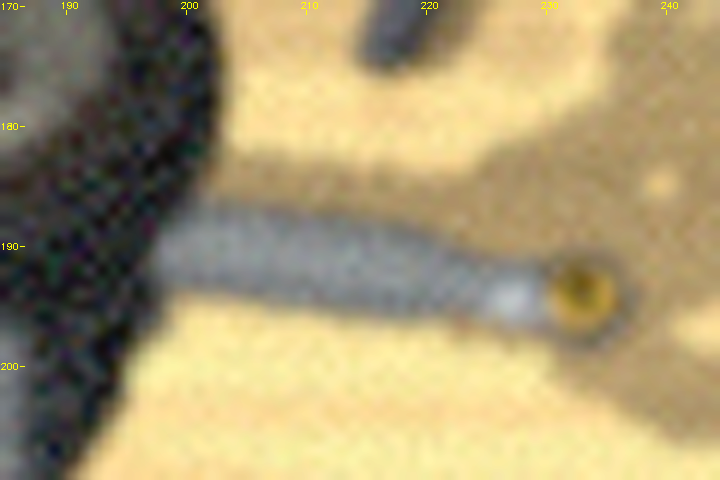

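View pics/s5.png

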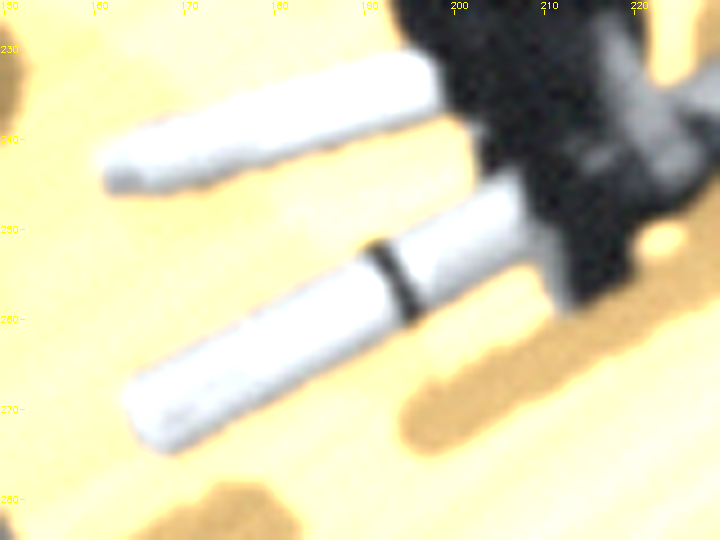

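```bash
python3 -m handwheel '[{"dx":0,"dy":0,"dz":0.5,"ax":0,"ay":0,"az":0},{"dx":0,"dy":0,"dz":0.45,"ax":0,"ay":0,"az":0},{"dx":0,"dy":0,"dz":0,"ax":0,"ay":0,"az":0},{"dx":0,"dy":0,"dz":0,"ax":0,"ay":0,"az":0},{"dx":0,"dy":0,"dz":0,"ax":0,"ay":0,"az":0}]'
python3 rel.py .623 .017 .08 -.138;  python3 - <<'E'
from h import *
from workcell import bot
s=bot.camera("side"); pickle.dump(s,open("side4.pkl","wb"))
crop(s,50,230,215,345,4.8,"pics/s6.png")
E
```

```text
clock: 8.65
eef_pos: [0.6239, 0.0167, 0.0804]
tool_rot: [0.754, 0.656, 0.0, 0.0]
ft_force: [-0.4, 0.6, -3.5]
grip_width: 0.0184
clk 8.65 tcp [0.6239 0.0167 0.0804] y-ang -0.1386 z [ 0.  0. -1.] F [-0.4  0.6 -3.5] w 0.0184 j [0.03 0.6  0.09 1.07 0.   1.74]
units dx,dy,dz [ 0.01 -0.04  0.01] az -0.0
```

View pics/s6.png

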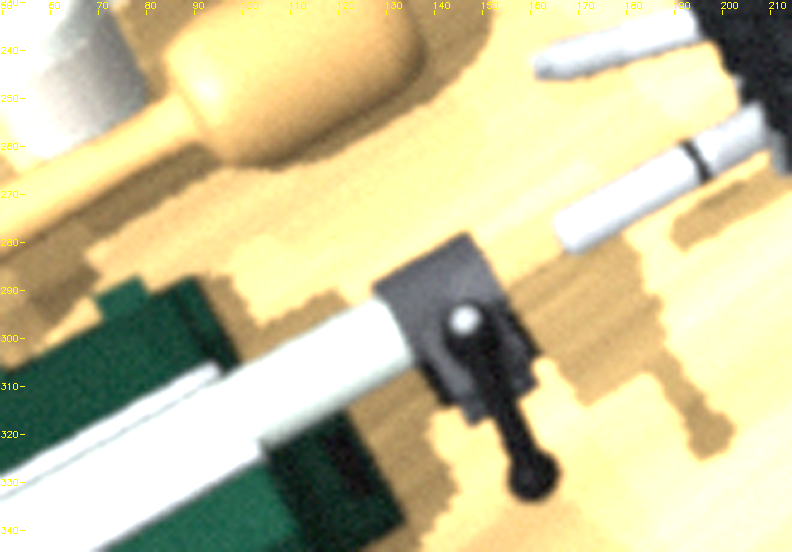

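```bash
python3 -m handwheel '[{"dx":0.3,"dy":-0.04,"dz":0,"ax":0,"ay":0,"az":0},{"dx":0.4,"dy":0,"dz":0,"ax":0,"ay":0,"az":0},{"dx":0.2,"dy":0,"dz":0,"ax":0,"ay":0,"az":0},{"dx":0.15,"dy":0,"dz":0,"ax":0,"ay":0,"az":0},{"dx":0.1,"dy":0,"dz":0,"ax":0,"ay":0,"az":0},{"dx":0.1,"dy":0,"dz":0,"ax":0,"ay":0,"az":0},{"dx":0,"dy":0,"dz":0,"ax":0,"ay":0,"az":0},{"dx":0,"dy":0,"dz":0,"ax":0,"ay":0,"az":0}]'
python3 rel.py .6355 .106 .08 -.138;  python3 - <<'E'
from h import *
from workcell import bot
s=bot.camera("side"); pickle.dump(s,open("side5.pkl","wb"))
crop(s,100,240,190,330,6.5,"pics/s7.png")
E
```

```text
clock: 9.5
eef_pos: [0.627, 0.0476, 0.0803]
tool_rot: [0.754, 0.656, -0.0, 0.0]
ft_force: [0.3, -0.3, -3.8]
grip_width: 0.0182
clk 9.5 tcp [0.627  0.0476 0.0803] y-ang -0.1386 z [-0. -0. -1.] F [ 0.3 -0.3 -3.8] w 0.0182 j [ 0.08  0.61  0.11  1.07 -0.    1.79]
units dx,dy,dz [2.36 0.01 0.01] az -0.0
```

View pics/s7.png

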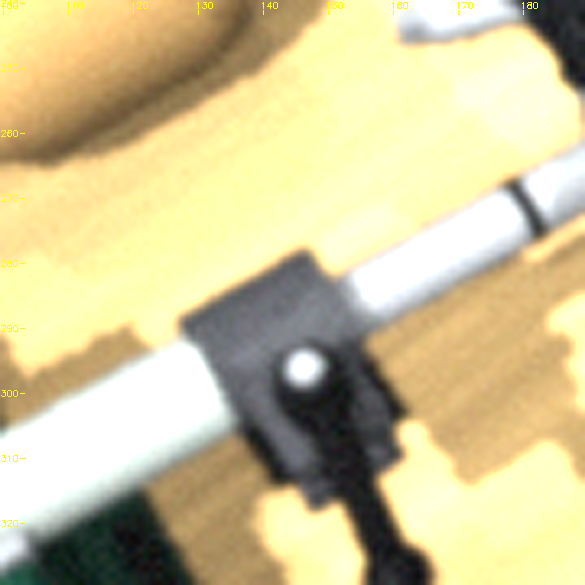

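```bash
python3 -m handwheel '[{"dx":0.1,"dy":0,"dz":0,"ax":0,"ay":0,"az":0},{"dx":0.1,"dy":0,"dz":0,"ax":0,"ay":0,"az":0},{"dx":0.1,"dy":0,"dz":0,"ax":0,"ay":0,"az":0},{"dx":0.1,"dy":0,"dz":0,"ax":0,"ay":0,"az":0},{"dx":0,"dy":0,"dz":0,"ax":0,"ay":0,"az":0},{"dx":0,"dy":0,"dz":0,"ax":0,"ay":0,"az":0}]'
python3 rel.py .6355 .106 .08 -.138
```

```text
clock: 10.15
eef_pos: [0.6288, 0.0582, 0.0804]
tool_rot: [0.754, 0.657, 0.001, -0.0]
ft_force: [2.0, 1.1, -5.3]
grip_width: 0.0184
clk 10.15 tcp [0.6288 0.0582 0.0804] y-ang -0.1382 z [ 0.001  0.001 -1.   ] F [ 2.   1.1 -5.3] w 0.0184 j [0.09 0.61 0.12 1.08 0.   1.8 ]
units dx,dy,dz [1.93 0.   0.02] az -0.0
```

```bash
python3 -m handwheel '[{"dx":0.15,"dy":0,"dz":0,"ax":0,"ay":0,"az":0},{"dx":0.15,"dy":0,"dz":0,"ax":0,"ay":0,"az":0},{"dx":0.15,"dy":0,"dz":0,"ax":0,"ay":0,"az":0},{"dx":0.15,"dy":0,"dz":0,"ax":0,"ay":0,"az":0},{"dx":0,"dy":0,"dz":0,"ax":0,"ay":0,"az":0},{"dx":0,"dy":0,"dz":0,"ax":0,"ay":0,"az":0}]'
python3 rel.py .6355 .106 .08 -.138;python3 - <<'E'
from workcell import bot
print(bot.get_obs()["ft_torque"])
E
```

```text
clock: 10.75
eef_pos: [0.6308, 0.0733, 0.0804]
tool_rot: [0.754, 0.657, 0.001, -0.0]
ft_force: [2.1, 1.0, -4.8]
grip_width: 0.0185
clk 10.75 tcp [0.6308 0.0733 0.0804] y-ang -0.138 z [ 0.001  0.001 -1.   ] F [ 2.1  1.  -4.8] w 0.0185 j [0.12 0.62 0.13 1.08 0.   1.82]
units dx,dy,dz [1.32 0.01 0.02] az 0.0
[ 0.12564168 -0.56419684 -0.24395181]
```

```bash
python3 -m handwheel '[{"dx":0.2,"dy":0.02,"dz":0,"ax":0,"ay":0,"az":0},{"dx":0.2,"dy":0,"dz":0,"ax":0,"ay":0,"az":0},{"dx":0.2,"dy":0,"dz":0,"ax":0,"ay":0,"az":0},{"dx":0.2,"dy":0,"dz":0,"ax":0,"ay":0,"az":0},{"dx":0.2,"dy":0,"dz":0,"ax":0,"ay":0,"az":0},{"dx":0.1,"dy":0,"dz":0,"ax":0,"ay":0,"az":0},{"dx":0,"dy":0,"dz":0,"ax":0,"ay":0,"az":0},{"dx":0,"dy":0,"dz":0,"ax":0,"ay":0,"az":0}]'
python3 rel.py .6355 .106 .08 -.138;  python3 - <<'E'
from h import *
from workcell import bot
s=bot.camera("side"); pickle.dump(s,open("side6.pkl","wb"))
crop(s,120,260,185,320,9,"pics/s8.png")
E
```

```text
clock: 11.55
eef_pos: [0.6349, 0.1004, 0.0803]
tool_rot: [0.754, 0.657, 0.001, -0.0]
ft_force: [2.5, 1.0, -5.1]
grip_width: 0.0182
clk 11.55 tcp [0.6349 0.1004 0.0803] y-ang -0.138 z [ 0.     0.001 -1.   ] F [ 2.5  1.  -5.1] w 0.0182 j [0.16 0.63 0.15 1.09 0.   1.87]
units dx,dy,dz [ 0.23 -0.01  0.01] az -0.0
```

View pics/s8.png

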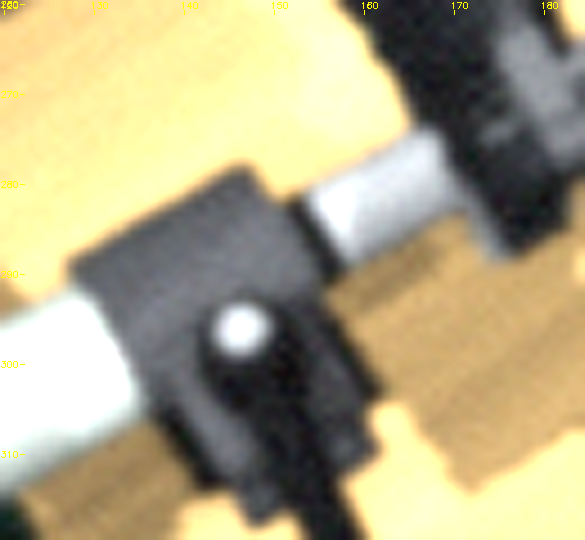

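```bash
python3 -m handwheel '[{"dx":0.14,"dy":0.02,"dz":0,"ax":0,"ay":0,"az":0},{"dx":0,"dy":0,"dz":0,"ax":0,"ay":0,"az":0},{"dx":0,"dy":0,"dz":0,"ax":0,"ay":0,"az":0}]'
python3 rel.py .6353 .1044 .08 -.138;  python3 - <<'E'
from h import *
from workcell import bot
s=bot.camera("side"); pickle.dump(s,open("side7.pkl","wb"))
crop(s,120,260,185,320,9,"pics/s9.png")
E
```

```text
clock: 11.9
eef_pos: [0.6355, 0.1033, 0.0802]
tool_rot: [0.754, 0.657, -0.0, -0.0]
ft_force: [0.4, 0.7, -3.9]
grip_width: 0.0185
clk 11.9 tcp [0.6355 0.1033 0.0802] y-ang -0.1382 z [-0.001  0.    -1.   ] F [ 0.4  0.7 -3.9] w 0.0185 j [0.16 0.63 0.16 1.1  0.   1.87]
units dx,dy,dz [ 0.04 -0.01  0.01] az -0.0
```

View pics/s9.png

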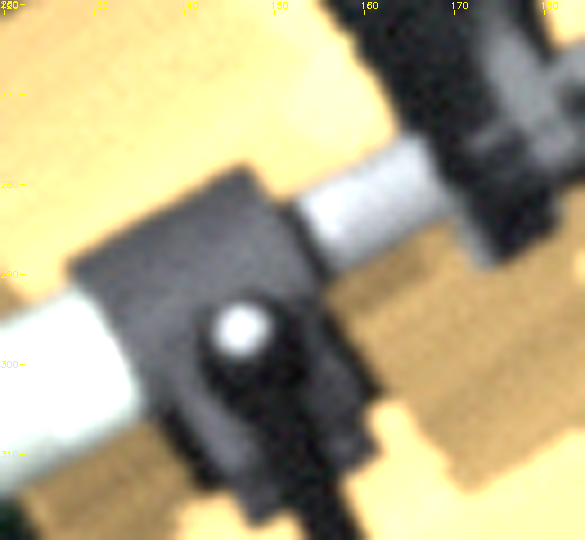

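```bash
python3 -m handwheel '[{"dx":0,"dy":0,"dz":0,"ax":0,"ay":0,"az":0},{"dx":0,"dy":0,"dz":0,"ax":0,"ay":0,"az":0},{"dx":0,"dy":0,"dz":0,"ax":0,"ay":0,"az":0},{"dx":0,"dy":0,"dz":-0.3,"ax":0,"ay":0,"az":0},{"dx":0,"dy":0,"dz":-1,"ax":0,"ay":0,"az":0},{"dx":0,"dy":0,"dz":-1,"ax":0,"ay":0,"az":0},{"dx":0,"dy":0,"dz":-1,"ax":0,"ay":0,"az":0}]' -0.1
python3 -m handwheel '[{"dx":-0.5,"dy":-0.5,"dz":0,"ax":0,"ay":0,"az":0},{"dx":-1,"dy":-1,"dz":0,"ax":0,"ay":0,"az":0},{"dx":-1,"dy":-1,"dz":0,"ax":0,"ay":0,"az":0},{"dx":-1,"dy":-1,"dz":0,"ax":0,"ay":0,"az":0},{"dx":-1,"dy":-1,"dz":0,"ax":0,"ay":0,"az":0},{"dx":-1,"dy":-1,"dz":0,"ax":0,"ay":0,"az":0},{"dx":-1,"dy":-0.5,"dz":0,"ax":0,"ay":0,"az":0},{"dx":-1,"dy":0,"dz":0,"ax":0,"ay":0,"az":0}]'
python3 - <<'E'
from h import *
from workcell import bot
s=bot.camera("side"); pickle.dump(s,open("side8.pkl","wb"))
t=bot.camera("top"); pickle.dump(t,open("top8.pkl","wb"))
cv2.imwrite("pics/topfull8.png",t["img"][:,:,::-1])
crop(s,110,230,240,340,6,"pics/s10.png");crop(t,105,160,215,235,7,"pics/t10.png")
E
```

```text
clock: 12.65
eef_pos: [0.6357, 0.1031, 0.1645]
tool_rot: [0.754, 0.656, 0.0, 0.0]
ft_force: [0.2, -0.1, 0.6]
grip_width: 0.0387
clock: 13.45
eef_pos: [0.4593, -0.0624, 0.1638]
tool_rot: [0.754, 0.657, 0.0, 0.0]
ft_force: [0.6, -0.4, 0.7]
grip_width: 0.0385
```

View pics/s10.png

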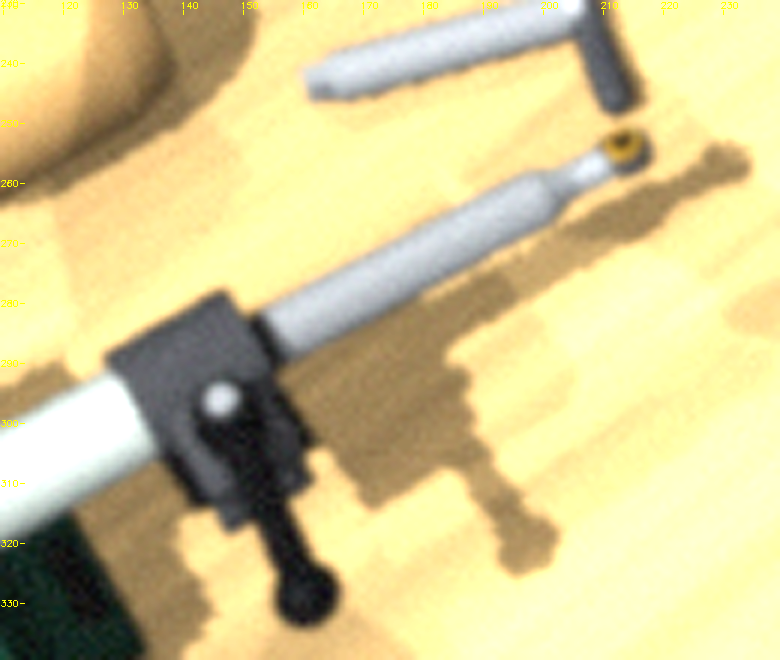

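View pics/t10.png

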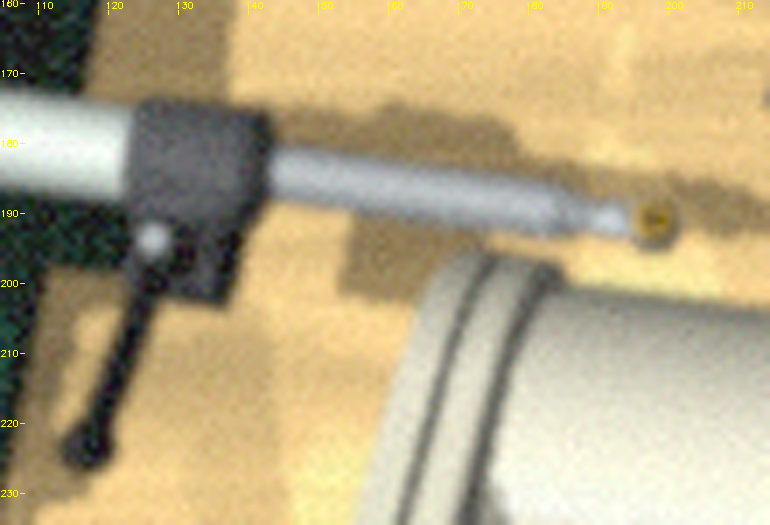

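Run:
```python
from h import *
t=pickle.load(open("top8.pkl","rb"));s=pickle.load(open("side8.pkl","rb"))
t0=pickle.load(open("top0.pkl","rb"));s0=pickle.load(open("side0.pkl","rb"))
g=lambda c:cv2.cvtColor(c["img"],cv2.COLOR_RGB2GRAY).astype(np.float32)
def prof(c,a,b,n,w=2):
    a=np.array(a,float);b=np.array(b,float);d=(b-a)/np.linalg.norm(b-a);nn=np.array([-d[1],d[0]])
    return [round(float(np.mean([cv2.getRectSubPix(g(c),(1,1),tuple(map(float,a+(b-a)*k/(n-1)+nn*q)))[0,0] for q in np.linspace(-w,w,5)])),0) for k in range(n)]
print("top now u130..150 step.5");P=prof(t,(130,183.2),(150,185.8),41,1.5);print(list(zip(np.arange(130,150.5,.5).tolist(),P)))
print("top0 mark");print(list(zip(np.arange(262,280,.5).tolist(),prof(t0,(262,222.9),(280,226),36,1.5))))
print("side now");print(list(zip(np.linspace(142,166,40).round(1).tolist(),prof(s,(142,292),(166,279.6),40,1.5))))
crop(t,120,165,165,205,16,"pics/t11.png")
# screw to mark
m=tri(t0,(270.8,224.3),s0,(301,236.3));q=tri(t0,(324,234),s0,(347,210.8));print(np.linalg.norm(m-q))
```

```text
top now u130..150 step.5
[(130.0, 61.0), (130.5, 61.0), (131.0, 61.0), (131.5, 61.0), (132.0, 60.0), (132.5, 59.0), (133.0, 59.0), (133.5, 60.0), (134.0, 61.0), (134.5, 59.0), (135.0, 58.0), (135.5, 59.0), (136.0, 61.0), (136.5, 61.0), (137.0, 61.0), (137.5, 59.0), (138.0, 57.0), (138.5, 51.0), (139.0, 45.0), (139.5, 43.0), (140.0, 40.0), (140.5, 35.0), (141.0, 32.0), (141.5, 33.0), (142.0, 36.0), (142.5, 48.0), (143.0, 61.0), (143.5, 76.0), (144.0, 90.0), (144.5, 98.0), (145.0, 104.0), (145.5, 106.0), (146.0, 107.0), (146.5, 107.0), (147.0, 107.0), (147.5, 106.0), (148.0, 106.0), (148.5, 107.0), (149.0, 107.0), (149.5, 107.0), (150.0, 107.0)]
top0 mark
[(262.0, 104.0), (262.5, 104.0), (263.0, 104.0), (263.5, 105.0), (264.0, 106.0), (264.5, 106.0), (265.0, 106.0), (265.5, 106.0), (266.0, 105.0), (266.5, 104.0), (267.0, 105.0), (267.5, 105.0), (268.0, 105.0), (268.5, 101.0), (269.0, 94.0), (269.5, 83.0), (270.0, 69.0), (270.5, 55.0), (271.0, 52.0), (271.5, 62.0), (272.0, 76.0), (272.5, 91.0), (273.0, 98.0), (273.5, 102.0), (274.0, 104.0), (274.5, 104.0), (275.0, 105.0), (275.5, 106.0), (276.0, 105.0), (276.5, 105.0), (277.0, 104.0), (277.5, 103.0), (278.0, 104.0), (278.5, 105.0), (279.0, 105.0), (279.5, 105.0)]
side now
[(142.0, 53.0), (142.6, 55.0), (143.2, 55.0), (143.8, 54.0), (144.5, 53.0), (145.1, 54.0), (145.7, 55.0), (146.3, 55.0), (146.9, 55.0), (147.5, 55.0), (148.2, 55.0), (148.8, 54.0), (149.4, 54.0), (150.0, 54.0), (150.6, 54.0), (151.2, 52.0), (151.8, 46.0), (152.5, 35.0), (153.1, 23.0), (153.7, 19.0), (154.3, 30.0), (154.9, 49.0), (155.5, 74.0), (156.2, 97.0), (156.8, 115.0), (157.4, 123.0), (158.0, 126.0), (158.6, 126.0), (159.2, 127.0), (159.8, 126.0), (160.5, 126.0), (161.1, 126.0), (161.7, 126.0), (162.3, 126.0), (162.9, 126.0), (163.5, 126.0), (164.2, 126.0), (164.8, 126.0), (165.4, 126.0), (166.0, 126.0)]
0.12909801355229011
```

View pics/t11.png

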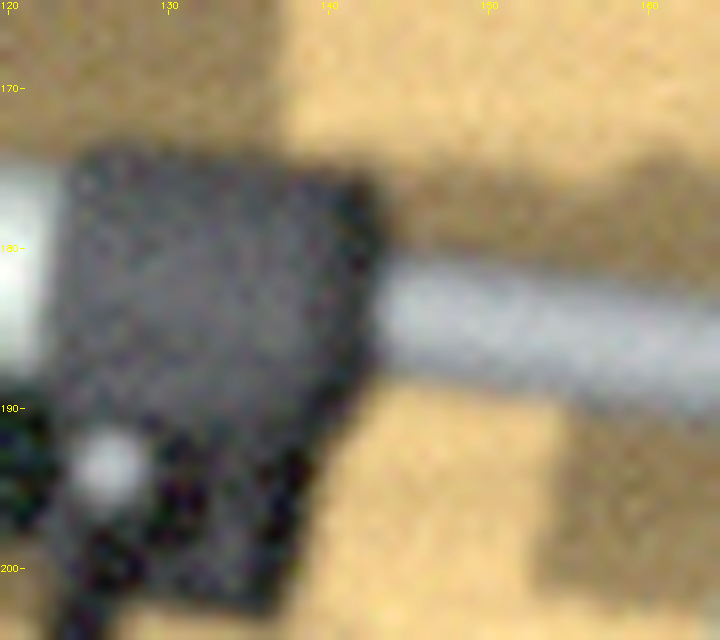

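Run:
```python
from h import *
from scipy.optimize import fsolve
t=pickle.load(open("top8.pkl","rb"));s=pickle.load(open("side8.pkl","rb"))
ya=-.138
def W(m,q):
    c,n=np.cos(ya),np.sin(ya); return np.array([m[0]+c*q[0]-n*q[1],m[1]+n*q[0]+c*q[1],q[2]])
th=np.linspace(0,np.pi,721)
def cross(c,m,r,y,uv0,d,dz=0):
    # circle points (r,y) projected; intersect with image line through uv0 dir d; return u at the crossing on upper (near-camera) arc
    P=np.array([proj(c,W(m,(r*np.cos(a),y,.08+dz+r*np.sin(a)))) for a in th]); e=(P-uv0)@np.array([-d[1],d[0]])
    k=[i for i in range(len(th)-1) if e[i]*e[i+1]<=0]; return [ (P[i][0],np.degrees(th[i])) for i in k]
for c,a,b,urim,ubar,n in ((t,(130,183.2),(150,185.8),138.7,143.3,"top"),(s,(142,292),(166,279.6),152.4,155.4,"side")):
    d=np.array(b)-np.array(a);d=d/np.linalg.norm(d);a=np.array(a)
    for my in np.arange(.138,.15,.002):
        m=(.641+.138*(my-.146),my)
        print(n,round(my,3),"rim u",np.round(cross(c,m,.021,0,a,d),1).tolist(),"(obs",urim,") mark edge at y=-2.5:",np.round(cross(c,m,.01,-.0025,a,d),1).tolist(),"y=-7.5",np.round(cross(c,m,.01,-.0075,a,d),1).tolist(),"obs",ubar)
```

```text
top 0.138 rim u [[141.7, 97.8]] (obs 138.7 ) mark edge at y=-2.5: [[144.2, 93.5]] y=-7.5 [[146.3, 93.5]] obs 143.3
top 0.14 rim u [[140.8, 97.8]] (obs 138.7 ) mark edge at y=-2.5: [[143.3, 93.5]] y=-7.5 [[145.4, 93.5]] obs 143.3
top 0.142 rim u [[140.0, 97.8]] (obs 138.7 ) mark edge at y=-2.5: [[142.5, 93.5]] y=-7.5 [[144.6, 93.5]] obs 143.3
top 0.144 rim u [[139.1, 97.8]] (obs 138.7 ) mark edge at y=-2.5: [[141.6, 93.5]] y=-7.5 [[143.7, 93.5]] obs 143.3
top 0.146 rim u [[138.3, 97.8]] (obs 138.7 ) mark edge at y=-2.5: [[140.8, 93.5]] y=-7.5 [[142.9, 93.5]] obs 143.3
top 0.148 rim u [[137.4, 97.8]] (obs 138.7 ) mark edge at y=-2.5: [[139.9, 93.5]] y=-7.5 [[142.0, 93.5]] obs 143.3
side 0.138 rim u [[155.6, 120.8]] (obs 152.4 ) mark edge at y=-2.5: [[156.3, 117.0]] y=-7.5 [[158.9, 118.2]] obs 155.4
side 0.14 rim u [[154.6, 120.8]] (obs 152.4 ) mark edge at y=-2.5: [[155.3, 116.7]] y=-7.5 [[157.8, 117.8]] obs 155.4
side 0.142 rim u [[153.6, 120.5]] (obs 152.4 ) mark edge at y=-2.5: [[154.3, 116.2]] y=-7.5 [[156.8, 117.3]] obs 155.4
side 0.144 rim u [[152.6, 120.2]] (obs 152.4 ) mark edge at y=-2.5: [[153.3, 115.8]] y=-7.5 [[155.8, 117.0]] obs 155.4
side 0.146 rim u [[151.5, 120.0]] (obs 152.4 ) mark edge at y=-2.5: [[152.3, 115.5]] y=-7.5 [[154.8, 116.5]] obs 155.4
side 0.148 rim u [[150.5, 119.8]] (obs 152.4 ) mark edge at y=-2.5: [[151.2, 115.0]] y=-7.5 [[153.8, 116.0]] obs 155.4
```

```bash
python3 rel.py .6353 .1033 .1642 -.138
```

```text
clk 13.55 tcp [ 0.4609 -0.064   0.164 ] y-ang -0.1422 z [ 0.002 -0.001 -1.   ] F [-0.1  0.5 -0. ] w 0.0382 j [-0.14  0.23 -0.24  1.1  -0.    1.58]
units dx,dy,dz [ 7.61  5.96 -0.  ] az -0.03
```

```bash
python3 -m handwheel '[{"dx":0.5,"dy":0.4,"dz":0,"ax":0,"ay":0,"az":0},{"dx":1,"dy":0.8,"dz":0,"ax":0,"ay":0,"az":0},{"dx":1,"dy":0.8,"dz":0,"ax":0,"ay":0,"az":0},{"dx":1,"dy":0.8,"dz":0,"ax":0,"ay":0,"az":0},{"dx":1,"dy":0.8,"dz":0,"ax":0,"ay":0,"az":0},{"dx":1,"dy":0.8,"dz":0,"ax":0,"ay":0,"az":0},{"dx":1,"dy":0.8,"dz":0,"ax":0,"ay":0,"az":0},{"dx":0.7,"dy":0.5,"dz":0,"ax":0,"ay":0,"az":0},{"dx":0.4,"dy":0.26,"dz":0,"ax":0,"ay":0,"az":0},{"dx":0,"dy":0,"dz":0,"ax":0,"ay":0,"az":0},{"dx":0,"dy":0,"dz":0,"ax":0,"ay":0,"az":0},{"dx":0,"dy":0,"dz":0,"ax":0,"ay":0,"az":0}]'
python3 rel.py .6353 .1033 .079 -.138
```

```text
clock: 14.75
eef_pos: [0.6347, 0.1059, 0.1628]
tool_rot: [0.754, 0.657, -0.0, -0.0]
ft_force: [0.1, 0.4, -0.2]
grip_width: 0.0387
clk 14.75 tcp [0.6347 0.1059 0.1628] y-ang -0.1383 z [-0.001 -0.    -1.   ] F [ 0.1  0.4 -0.2] w 0.0387 j [ 0.17  0.57  0.28  1.27 -0.    1.87]
units dx,dy,dz [-0.1   0.04  3.35] az -0.0
```

```bash
python3 -m handwheel '[{"dx":-0.1,"dy":0.03,"dz":0.7,"ax":0,"ay":0,"az":0},{"dx":0,"dy":0,"dz":0.9,"ax":0,"ay":0,"az":0},{"dx":0,"dy":0,"dz":0.8,"ax":0,"ay":0,"az":0},{"dx":0,"dy":0,"dz":0.6,"ax":0,"ay":0,"az":0},{"dx":0,"dy":0,"dz":0.35,"ax":0,"ay":0,"az":0},{"dx":0,"dy":0,"dz":0,"ax":0,"ay":0,"az":0},{"dx":0,"dy":0,"dz":0,"ax":0,"ay":0,"az":0}]'
python3 -m handwheel '[{"dx":0,"dy":0,"dz":0,"ax":0,"ay":0,"az":0},{"dx":0,"dy":0,"dz":0,"ax":0,"ay":0,"az":0},{"dx":0,"dy":0,"dz":0,"ax":0,"ay":0,"az":0},{"dx":0,"dy":0,"dz":0,"ax":0,"ay":0,"az":0}]' -1
python3 rel.py .6353 .1033 .079 -.138
```

```text
clock: 15.45
eef_pos: [0.6358, 0.1029, 0.0799]
tool_rot: [0.754, 0.656, 0.0, 0.0]
ft_force: [0.1, 0.2, 0.2]
grip_width: 0.0382
clock: 15.85
eef_pos: [0.6365, 0.1031, 0.0804]
tool_rot: [0.754, 0.656, 0.001, 0.001]
ft_force: [-0.7, -0.6, 4.9]
grip_width: 0.0182
clk 15.85 tcp [0.6365 0.1031 0.0804] y-ang -0.1386 z [ 0.003  0.    -1.   ] F [-0.7 -0.6  4.9] w 0.0182 j [ 0.16  0.63  0.16  1.09 -0.    1.87]
units dx,dy,dz [-0.   -0.05  0.06] az -0.0
```

```bash
python3 -m handwheel '[{"dx":0.1,"dy":0,"dz":0,"ax":0,"ay":0,"az":0},{"dx":0.09,"dy":0,"dz":0,"ax":0,"ay":0,"az":0},{"dx":0,"dy":0,"dz":0,"ax":0,"ay":0,"az":0},{"dx":0,"dy":0,"dz":0,"ax":0,"ay":0,"az":0},{"dx":0,"dy":0,"dz":0,"ax":0,"ay":0,"az":0}]'
python3 rel.py .6371 .1078 .079 -.138
```

```text
clock: 16.35
eef_pos: [0.6365, 0.1034, 0.0803]
tool_rot: [0.755, 0.655, -0.002, 0.003]
ft_force: [-1.1, -12.5, 9.0]
grip_width: 0.0183
clk 16.35 tcp [0.6365 0.1034 0.0803] y-ang -0.1417 z [ 0.001 -0.008 -1.   ] F [ -1.1 -12.5   9. ] w 0.0183 j [ 0.16  0.64  0.16  1.1  -0.01  1.88]
units dx,dy,dz [ 0.18 -0.    0.05] az -0.02
```

```bash
python3 -m handwheel '[{"dx":-0.1,"dy":0,"dz":0,"ax":0,"ay":0,"az":0},{"dx":-0.09,"dy":0,"dz":-0.05,"ax":0,"ay":-0.1,"az":0},{"dx":0,"dy":0,"dz":-0.05,"ax":0,"ay":-0.12,"az":0},{"dx":0,"dy":0,"dz":0,"ax":0,"ay":0,"az":0},{"dx":0,"dy":0,"dz":0,"ax":0,"ay":0,"az":0}]'
python3 rel.py .6371 .1078 .079 -.138
```

```text
clock: 16.85
eef_pos: [0.6361, 0.1033, 0.0816]
tool_rot: [0.754, 0.656, -0.012, 0.011]
ft_force: [4.1, -0.8, 1.1]
grip_width: 0.0183
clk 16.85 tcp [0.6361 0.1033 0.0816] y-ang -0.1382 z [-0.003 -0.033 -0.999] F [ 4.1 -0.8  1.1] w 0.0183 j [ 0.18  0.64  0.17  1.11 -0.03  1.88]
units dx,dy,dz [0.19 0.02 0.1 ] az -0.0
```

```bash
python3 -m handwheel '[{"dx":0,"dy":0.03,"dz":-0.04,"ax":0,"ay":0,"az":0},{"dx":0.07,"dy":0,"dz":0,"ax":0,"ay":0,"az":0},{"dx":0.06,"dy":0,"dz":0,"ax":0,"ay":0,"az":0},{"dx":0.06,"dy":0,"dz":0,"ax":0,"ay":0,"az":0},{"dx":0,"dy":0,"dz":0,"ax":0,"ay":0,"az":0},{"dx":0,"dy":0,"dz":0,"ax":0,"ay":0,"az":0},{"dx":0,"dy":0,"dz":0,"ax":0,"ay":0,"az":0}]'
python3 rel.py .6371 .1078 .079 -.138
python3 - <<'E'
from h import *
from workcell import bot
print(bot.get_obs()["ft_torque"])
s=bot.camera("side"); pickle.dump(s,open("side9.pkl","wb"))
crop(s,110,230,240,340,6,"pics/s12.png")
E
```

```text
clock: 17.55
eef_pos: [0.6366, 0.1079, 0.0822]
tool_rot: [0.754, 0.656, -0.013, 0.011]
ft_force: [0.9, -2.1, -0.4]
grip_width: 0.0181
clk 17.55 tcp [0.6366 0.1079 0.0822] y-ang -0.1383 z [-0.005 -0.033 -0.999] F [ 0.9 -2.1 -0.4] w 0.0181 j [ 0.18  0.64  0.18  1.12 -0.03  1.89]
units dx,dy,dz [0.   0.02 0.13] az -0.0
[-0.24826102 -0.31005155 -0.04481661]
```

View pics/s12.png

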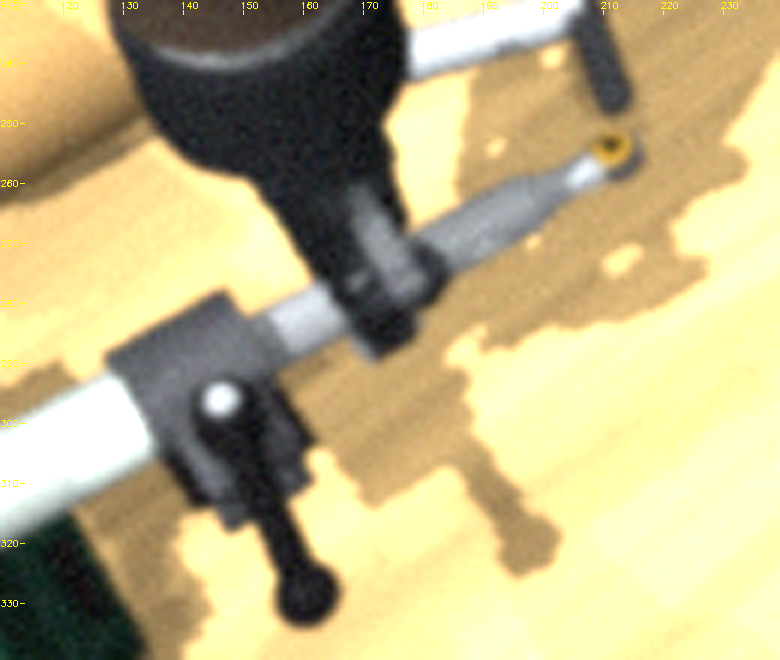

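```bash
python3 -m handwheel '[{"dx":0,"dy":0,"dz":0,"ax":0,"ay":0,"az":0},{"dx":0,"dy":0,"dz":0,"ax":0,"ay":0,"az":0},{"dx":0,"dy":0,"dz":0,"ax":0,"ay":0,"az":0},{"dx":0,"dy":0,"dz":-0.3,"ax":0,"ay":0,"az":0},{"dx":0,"dy":0,"dz":-1,"ax":0,"ay":0,"az":0},{"dx":0,"dy":0,"dz":-1,"ax":0,"ay":0,"az":0},{"dx":0,"dy":0,"dz":-1,"ax":0,"ay":0.22,"az":0}]' -0.1
python3 -m handwheel '[{"dx":-0.5,"dy":-0.5,"dz":0,"ax":0,"ay":0,"az":0},{"dx":-1,"dy":-1,"dz":0,"ax":0,"ay":0,"az":0},{"dx":-1,"dy":-1,"dz":0,"ax":0,"ay":0,"az":0},{"dx":-1,"dy":-1,"dz":0,"ax":0,"ay":0,"az":0},{"dx":-1,"dy":-1,"dz":0,"ax":0,"ay":0,"az":0},{"dx":-1,"dy":-1,"dz":0,"ax":0,"ay":0,"az":0},{"dx":-1,"dy":-0.5,"dz":0,"ax":0,"ay":0,"az":0},{"dx":-1,"dy":0,"dz":0,"ax":0,"ay":0,"az":0},{"dx":0,"dy":0,"dz":0,"ax":0,"ay":0,"az":0}]'
python3 - <<'E'
from h import *
from workcell import bot
s=bot.camera("side"); pickle.dump(s,open("side10.pkl","wb"))
t=bot.camera("top"); pickle.dump(t,open("top10.pkl","wb"))
crop(s,110,230,240,340,6,"pics/s13.png");crop(t,120,165,210,215,8.5,"pics/t13.png")
g=lambda c:cv2.cvtColor(c["img"],cv2.COLOR_RGB2GRAY).astype(np.float32)
def prof(c,a,b,n,w=2):
    a=np.array(a,float);b=np.array(b,float);d=(b-a)/np.linalg.norm(b-a);nn=np.array([-d[1],d[0]])
    return [round(float(np.mean([cv2.getRectSubPix(g(c),(1,1),tuple(map(float,a+(b-a)*k/(n-1)+nn*q)))[0,0] for q in np.linspace(-w,w,5)])),0) for k in range(n)]
print(list(zip(np.arange(136,148.5,.5).tolist(),prof(t,(136,184),(148,185.6),25,1.5))))
print(list(zip(np.linspace(149,161,21).round(1).tolist(),prof(s,(149,288.4),(161,282.2),21,1.5))))
E
```

```text
clock: 18.3
eef_pos: [0.6372, 0.1116, 0.1661]
tool_rot: [0.754, 0.657, 0.0, -0.0]
ft_force: [0.8, 0.7, -0.9]
grip_width: 0.0383
clock: 19.2
eef_pos: [0.4623, -0.0565, 0.1659]
tool_rot: [0.755, 0.655, 0.0, 0.001]
ft_force: [0.0, 0.6, 0.2]
grip_width: 0.0383
[(136.0, 59.0), (136.5, 60.0), (137.0, 61.0), (137.5, 59.0), (138.0, 56.0), (138.5, 49.0), (139.0, 42.0), (139.5, 35.0), (140.0, 30.0), (140.5, 37.0), (141.0, 46.0), (141.5, 54.0), (142.0, 61.0), (142.5, 68.0), (143.0, 74.0), (143.5, 83.0), (144.0, 91.0), (144.5, 97.0), (145.0, 103.0), (145.5, 106.0), (146.0, 108.0), (146.5, 108.0), (147.0, 107.0), (147.5, 107.0), (148.0, 108.0)]
[(149.0, 56.0), (149.6, 56.0), (150.2, 55.0), (150.8, 54.0), (151.4, 53.0), (152.0, 52.0), (152.6, 53.0), (153.2, 58.0), (153.8, 63.0), (154.4, 67.0), (155.0, 73.0), (155.6, 85.0), (156.2, 100.0), (156.8, 115.0), (157.4, 123.0), (158.0, 125.0), (158.6, 125.0), (159.2, 125.0), (159.8, 126.0), (160.4, 126.0), (161.0, 126.0)]
```

View pics/s13.png

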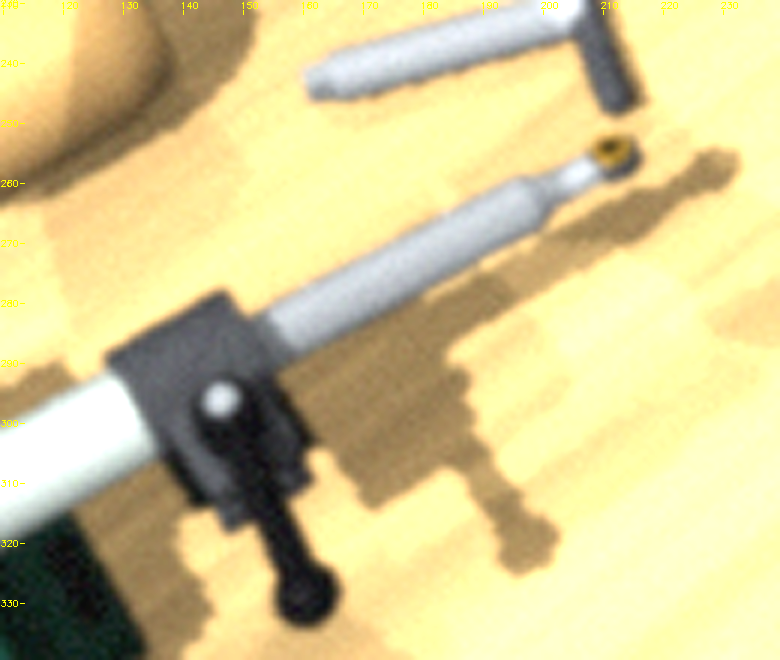

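View pics/t13.png

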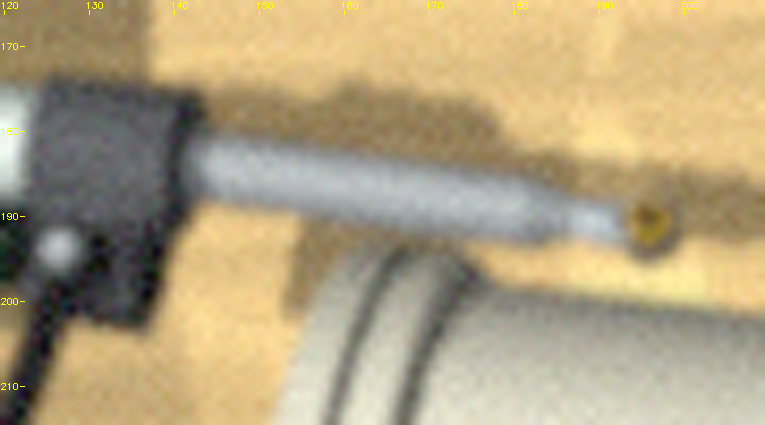

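```bash
python3 -m handwheel '[{"dx":0,"dy":0,"dz":-0.3,"ax":0,"ay":0,"az":-0.5},{"dx":0,"dy":0,"dz":-0.3,"ax":0,"ay":0,"az":-1},{"dx":0,"dy":0,"dz":0,"ax":0,"ay":0,"az":-1},{"dx":0,"dy":0,"dz":0,"ax":0,"ay":0,"az":-1},{"dx":0,"dy":0,"dz":0,"ax":0,"ay":0,"az":-1},{"dx":0,"dy":0,"dz":0,"ax":0,"ay":0,"az":-1},{"dx":0,"dy":0,"dz":0,"ax":0,"ay":0,"az":-1},{"dx":0,"dy":0,"dz":0,"ax":0,"ay":0,"az":-1},{"dx":0,"dy":0,"dz":0,"ax":0,"ay":0,"az":-1},{"dx":0,"dy":0,"dz":0,"ax":0,"ay":0,"az":-1},{"dx":0,"dy":0,"dz":0,"ax":0,"ay":0,"az":-1},{"dx":0,"dy":0,"dz":0,"ax":0,"ay":0,"az":0}]' -1
python3 rel.py .5447 .1491 .181 1.433
```

```text
clock: 20.5
eef_pos: [0.4633, -0.0535, 0.18]
tool_rot: [0.066, 0.998, 0.0, 0.0]
ft_force: [0.1, 0.0, -0.2]
grip_width: -0.0003
clk 20.5 tcp [ 0.4633 -0.0535  0.18  ] y-ang 1.4379 z [ 0.  0. -1.] F [ 0.1  0.  -0.2] w -0.0003 j [-0.12  0.22 -0.21  1.14  0.    0.02]
units dx,dy,dz [-2.15  8.46 -0.04] az 0.03
```

```bash
python3 -m handwheel '[{"dx":-0.15,"dy":0.5,"dz":0,"ax":0,"ay":0,"az":0},{"dx":-0.25,"dy":1,"dz":0,"ax":0,"ay":0,"az":0},{"dx":-0.25,"dy":1,"dz":0,"ax":0,"ay":0,"az":0},{"dx":-0.25,"dy":1,"dz":0,"ax":0,"ay":0,"az":0},{"dx":-0.25,"dy":1,"dz":0,"ax":0,"ay":0,"az":0},{"dx":-0.25,"dy":1,"dz":0,"ax":0,"ay":0,"az":0},{"dx":-0.25,"dy":1,"dz":0,"ax":0,"ay":0,"az":0},{"dx":-0.25,"dy":1,"dz":0,"ax":0,"ay":0,"az":0},{"dx":-0.25,"dy":0.7,"dz":0,"ax":0,"ay":0,"az":0},{"dx":0,"dy":0.2,"dz":0,"ax":0,"ay":0,"az":0},{"dx":0,"dy":0,"dz":0,"ax":0,"ay":0,"az":0},{"dx":0,"dy":0,"dz":0,"ax":0,"ay":0,"az":0}]'
python3 rel.py .5447 .1491 .118 1.433
```

```text
clock: 21.7
eef_pos: [0.5437, 0.1462, 0.1797]
tool_rot: [0.067, 0.998, -0.0, -0.0]
ft_force: [0.5, -0.8, 0.3]
grip_width: 0.0001
clk 21.7 tcp [0.5437 0.1462 0.1797] y-ang 1.4358 z [-0.001 -0.    -1.   ] F [ 0.5 -0.8  0.3] w 0.0001 j [ 0.26  0.4   0.05  1.22 -0.    0.4 ]
units dx,dy,dz [-0.03  0.12  2.47] az 0.02
```

```bash
python3 -m handwheel '[{"dx":0,"dy":0,"dz":0.6,"ax":0,"ay":0,"az":0},{"dx":0,"dy":0,"dz":0.7,"ax":0,"ay":0,"az":0},{"dx":0,"dy":0,"dz":0.6,"ax":0,"ay":0,"az":0},{"dx":0,"dy":0,"dz":0.5,"ax":0,"ay":0,"az":0},{"dx":0,"dy":0,"dz":0,"ax":0,"ay":0,"az":0},{"dx":0,"dy":0,"dz":0,"ax":0,"ay":0,"az":0}]'
python3 rel.py .5447 .1491 .118 1.433
python3 - <<'E'
from h import *
from workcell import bot
s=bot.camera("side"); pickle.dump(s,open("side11.pkl","wb"))
crop(s,110,230,240,350,6,"pics/s14.png")
E
```

```text
clock: 22.3
eef_pos: [0.5442, 0.1459, 0.1201]
tool_rot: [0.068, 0.998, -0.0, -0.0]
ft_force: [-0.5, 0.2, 0.4]
grip_width: -0.0004
clk 22.3 tcp [0.5442 0.1459 0.1201] y-ang 1.4356 z [-0. -0. -1.] F [-0.5  0.2  0.4] w -0.0004 j [ 0.26  0.45 -0.04  1.08 -0.    0.4 ]
units dx,dy,dz [-0.    0.13  0.08] az 0.02
```

View pics/s14.png

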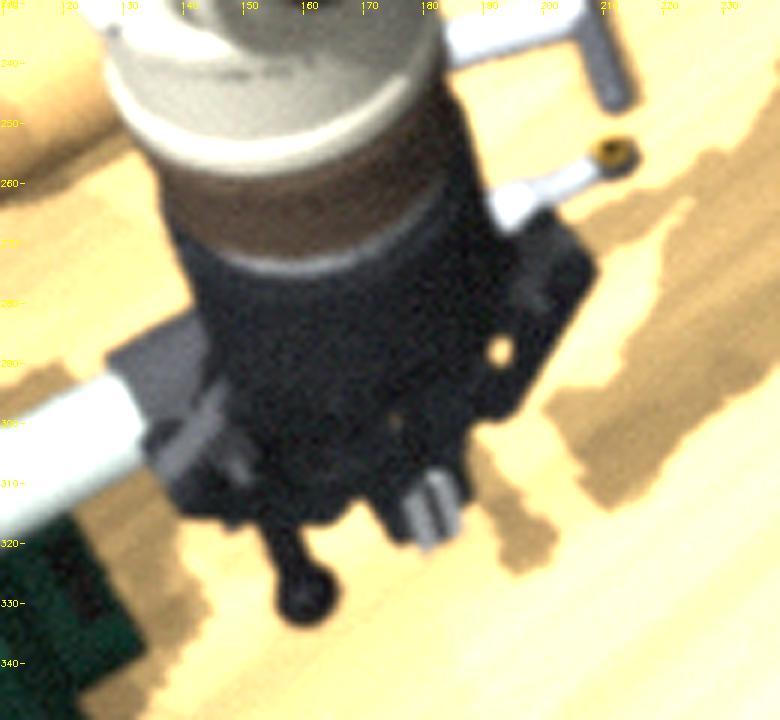

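```bash
python3 -m handwheel '[{"dx":0,"dy":0.3,"dz":0.05,"ax":0,"ay":0,"az":0},{"dx":0.1,"dy":0.3,"dz":0,"ax":0,"ay":0,"az":0.8},{"dx":0.1,"dy":0.3,"dz":0,"ax":0,"ay":0,"az":0.8},{"dx":0.1,"dy":0.3,"dz":0,"ax":0,"ay":0,"az":0.8},{"dx":0,"dy":0,"dz":0,"ax":0,"ay":0,"az":0}]'
python3 rel.py .5447 .1491 .118 1.433
python3 - <<'E'
from h import *
from workcell import bot
s=bot.camera("side"); pickle.dump(s,open("side12.pkl","wb"))
crop(s,110,230,240,350,6,"pics/s15.png")
E
```

```text
clock: 22.85
eef_pos: [0.5443, 0.1781, 0.1194]
tool_rot: [0.244, 0.97, 0.0, 0.001]
ft_force: [-0.1, -0.7, 0.7]
grip_width: 0.0001
clk 22.85 tcp [0.5443 0.1781 0.1194] y-ang 1.0776 z [ 0.002 -0.    -1.   ] F [-0.1 -0.7  0.7] w 0.0001 j [ 0.32  0.47 -0.02  1.08 -0.    0.81]
units dx,dy,dz [-0.56 -1.02  0.05] az -2.37
```

View pics/s15.png

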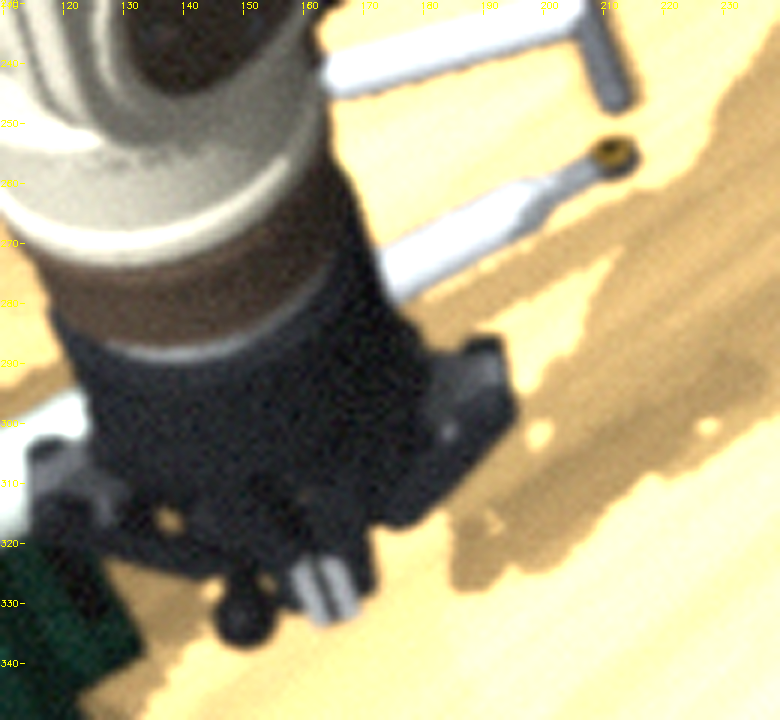

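```bash
python3 -m handwheel '[{"dx":0.1,"dy":0.3,"dz":0,"ax":0,"ay":0,"az":0.8},{"dx":0.1,"dy":0.3,"dz":0,"ax":0,"ay":0,"az":0.8},{"dx":0.1,"dy":0.3,"dz":0,"ax":0,"ay":0,"az":0.8},{"dx":0.1,"dy":0.3,"dz":0,"ax":0,"ay":0,"az":0.8},{"dx":0.1,"dy":0.3,"dz":0,"ax":0,"ay":0,"az":0.8},{"dx":0,"dy":0,"dz":0,"ax":0,"ay":0,"az":0}]'
cat > piv.py <<'E'
from workcell import bot
from h import *
o=bot.get_obs();M=R.from_quat(o["tool_rot"]).as_matrix();r=M.T@(o["eef_pos"]-np.array([.6101,.1693,.112]))
ya=np.arctan2(M[1,1],M[0,1]);print("rel tool",r.round(4),"a",round(1.433-ya,3),"F tool",(M.T@o["ft_force"]).round(1),"j6",o["joint_pos"][5].round(2))
E
python3 piv.py
```

```text
clock: 23.5
eef_pos: [0.5593, 0.2134, 0.1188]
tool_rot: [0.519, 0.855, 0.0, -0.0]
ft_force: [-0.1, -0.5, -0.2]
grip_width: -0.0003
rel tool [ 0.0625 -0.0247 -0.0068] a 0.954 F tool [-0.4 -0.3  0.2] j6 1.46
```

```bash
python3 -m handwheel '[{"dx":0.08,"dy":0.25,"dz":0,"ax":0,"ay":0,"az":0.67},{"dx":0.08,"dy":0.25,"dz":0,"ax":0,"ay":0,"az":0.67},{"dx":0.08,"dy":0.25,"dz":0,"ax":0,"ay":0,"az":0.67}]'
python3 piv.py
python3 - <<'E'
from h import *
from workcell import bot
s=bot.camera("side"); pickle.dump(s,open("side13.pkl","wb"))
crop(s,90,230,220,350,6,"pics/s16.png")
E
```

```text
clock: 23.8
eef_pos: [0.573, 0.2259, 0.1186]
tool_rot: [0.642, 0.767, -0.001, -0.002]
ft_force: [-4.6, 0.4, 3.1]
grip_width: 0.0001
rel tool [ 0.0622 -0.0267 -0.0065] a 1.257 F tool [ 1.2 -4.4 -3.1] j6 1.77
```

View pics/s16.png

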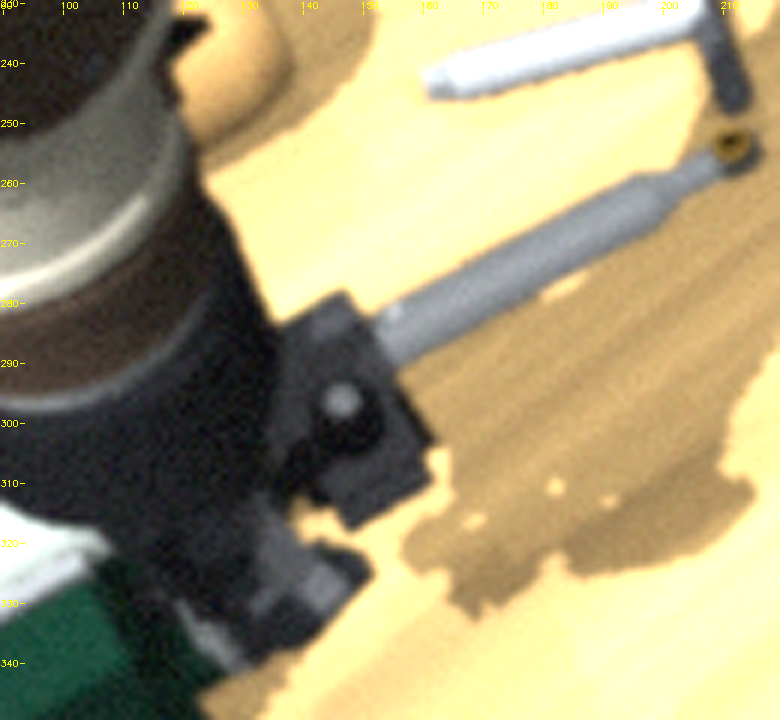

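```bash
python3 -m handwheel '[{"dx":0.04,"dy":0.13,"dz":0,"ax":0,"ay":0,"az":0.33},{"dx":0.04,"dy":0.13,"dz":0,"ax":0,"ay":0,"az":0.33},{"dx":0.04,"dy":0.13,"dz":0,"ax":0,"ay":0,"az":0.33},{"dx":0,"dy":0,"dz":0,"ax":0,"ay":0,"az":0}]'
python3 piv.py
python3 -m handwheel '[{"dx":0.04,"dy":0.13,"dz":0,"ax":0,"ay":0,"az":0.33},{"dx":0,"dy":0.05,"dz":0,"ax":0,"ay":0,"az":0},{"dx":0,"dy":0,"dz":0,"ax":0,"ay":0,"az":0}]'
python3 piv.py
```

```text
clock: 24.25
eef_pos: [0.5826, 0.2306, 0.1186]
tool_rot: [0.696, 0.718, 0.0, -0.001]
ft_force: [-4.6, 2.4, 1.1]
grip_width: -0.0002
rel tool [ 0.0622 -0.0255 -0.0064] a 1.401 F tool [ 2.6 -4.5 -1.1] j6 1.91
clock: 24.55
eef_pos: [0.5869, 0.2317, 0.1184]
tool_rot: [0.713, 0.701, -0.0, -0.002]
ft_force: [-5.0, 3.6, 0.7]
grip_width: 0.0001
rel tool [ 0.062  -0.0243 -0.0062] a 1.45 F tool [ 3.5 -5.  -0.7] j6 1.96
```

```bash
for i in 1; do python3 -m handwheel '[{"dx":0,"dy":0.08,"dz":0,"ax":0,"ay":0,"az":0.1},{"dx":0,"dy":0,"dz":0,"ax":0,"ay":0,"az":0}]'; python3 piv.py; python3 -m handwheel '[{"dx":0,"dy":0.1,"dz":0,"ax":0,"ay":0,"az":0.1},{"dx":0,"dy":0,"dz":0,"ax":0,"ay":0,"az":0}]';  python3 piv.py; done
python3 - <<'E'
from h import *
from workcell import bot
s=bot.camera("side"); pickle.dump(s,open("side14.pkl","wb"))
crop(s,90,230,220,350,6,"pics/s17.png")
E
```

```text
clock: 24.75
eef_pos: [0.5887, 0.2316, 0.1183]
tool_rot: [0.718, 0.696, -0.0, -0.002]
ft_force: [-4.6, 2.7, 0.9]
grip_width: 0.0001
rel tool [ 0.0616 -0.0234 -0.0061] a 1.465 F tool [ 2.6 -4.7 -0.9] j6 1.98
clock: 24.95
eef_pos: [0.5901, 0.2315, 0.1181]
tool_rot: [0.724, 0.69, -0.001, -0.003]
ft_force: [-8.0, 2.2, 2.2]
grip_width: 0.0
rel tool [ 0.0612 -0.023  -0.0059] a 1.48 F tool [ 1.9 -8.1 -2.2] j6 1.99
```

View pics/s17.png

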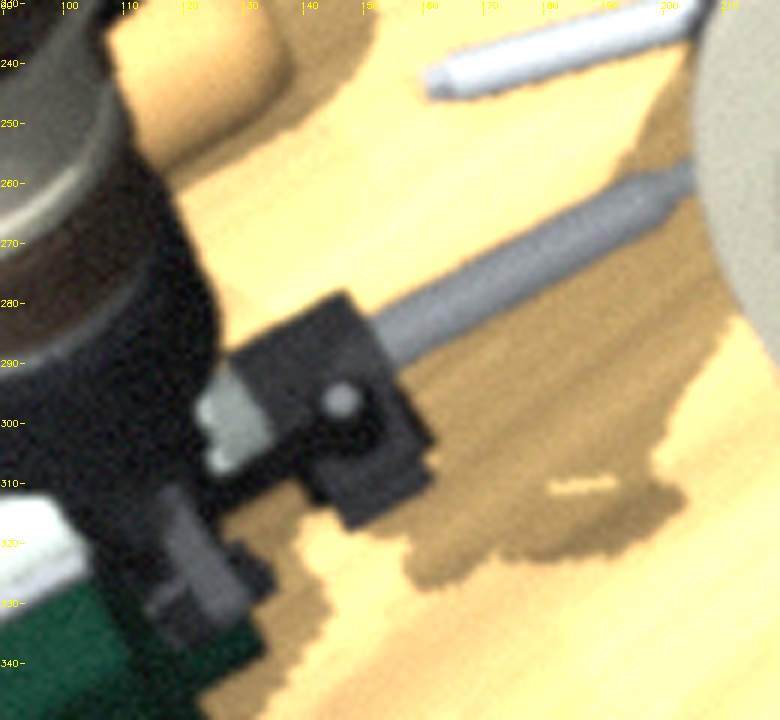

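```bash
python3 -m handwheel '[{"dx":0,"dy":0.15,"dz":0,"ax":0,"ay":0,"az":0},{"dx":0,"dy":0,"dz":0,"ax":0,"ay":0,"az":0}]'; python3 piv.py
```

```text
clock: 25.2
eef_pos: [0.5908, 0.2316, 0.1179]
tool_rot: [0.723, 0.691, -0.003, -0.005]
ft_force: [-15.8, 3.7, 7.1]
grip_width: -0.0005
rel tool [ 0.0613 -0.0222 -0.0055] a 1.479 F tool [  3.  -16.   -6.9] j6 1.99
```

```bash
python3 -m handwheel '[{"dx":0,"dy":-0.4,"dz":0,"ax":0,"ay":0,"az":0},{"dx":0,"dy":-0.8,"dz":0,"ax":0,"ay":0,"az":0},{"dx":0,"dy":-0.5,"dz":-0.5,"ax":0,"ay":0,"az":0},{"dx":0,"dy":-0.5,"dz":-1,"ax":0,"ay":0,"az":0},{"dx":0,"dy":-1,"dz":-1,"ax":0,"ay":0,"az":0},{"dx":0,"dy":-1,"dz":-0.5,"ax":0,"ay":0,"az":0},{"dx":-1,"dy":-1,"dz":0,"ax":0,"ay":0,"az":0},{"dx":-1,"dy":-1,"dz":0,"ax":0,"ay":0,"az":0},{"dx":-1,"dy":0,"dz":0,"ax":0,"ay":0,"az":0},{"dx":-1,"dy":0,"dz":0,"ax":0,"ay":0,"az":0},{"dx":-1,"dy":0,"dz":0,"ax":0,"ay":0,"az":0},{"dx":0,"dy":0,"dz":0,"ax":0,"ay":0,"az":0}]'
python3 - <<'E'
from h import *
from workcell import bot
s=bot.camera("side"); pickle.dump(s,open("side15.pkl","wb"))
t=bot.camera("top"); pickle.dump(t,open("top15.pkl","wb"))
cv2.imwrite("pics/topfull15.png",t["img"][:,:,::-1])
crop(s,90,230,220,350,6,"pics/s18.png");crop(t,85,160,210,215,6.3,"pics/t18.png")
g=lambda c:cv2.cvtColor(c["img"],cv2.COLOR_RGB2GRAY).astype(np.float32)
def prof(c,a,b,n,w=2):
    a=np.array(a,float);b=np.array(b,float);d=(b-a)/np.linalg.norm(b-a);nn=np.array([-d[1],d[0]])
    return [round(float(np.mean([cv2.getRectSubPix(g(c),(1,1),tuple(map(float,a+(b-a)*k/(n-1)+nn*q)))[0,0] for q in np.linspace(-w,w,5)])),0) for k in range(n)]
print(list(zip(np.arange(136,148.5,.5).tolist(),prof(t,(136,184),(148,185.6),25,1.5))))
print(list(zip(np.linspace(149,161,21).round(1).tolist(),prof(s,(149,288.4),(161,282.2),21,1.5))))
E
```

```text
clock: 26.4
eef_pos: [0.435, 0.1114, 0.194]
tool_rot: [0.725, 0.688, 0.0, 0.001]
ft_force: [-0.0, 0.5, -0.7]
grip_width: 0.0003
[(136.0, 60.0), (136.5, 60.0), (137.0, 60.0), (137.5, 57.0), (138.0, 54.0), (138.5, 48.0), (139.0, 41.0), (139.5, 38.0), (140.0, 37.0), (140.5, 42.0), (141.0, 49.0), (141.5, 57.0), (142.0, 65.0), (142.5, 71.0), (143.0, 76.0), (143.5, 84.0), (144.0, 93.0), (144.5, 100.0), (145.0, 106.0), (145.5, 107.0), (146.0, 109.0), (146.5, 109.0), (147.0, 109.0), (147.5, 109.0), (148.0, 109.0)]
[(149.0, 57.0), (149.6, 55.0), (150.2, 56.0), (150.8, 56.0), (151.4, 55.0), (152.0, 54.0), (152.6, 56.0), (153.2, 60.0), (153.8, 66.0), (154.4, 69.0), (155.0, 76.0), (155.6, 87.0), (156.2, 103.0), (156.8, 120.0), (157.4, 128.0), (158.0, 130.0), (158.6, 132.0), (159.2, 132.0), (159.8, 130.0), (160.4, 131.0), (161.0, 131.0)]
```

View pics/s18.png

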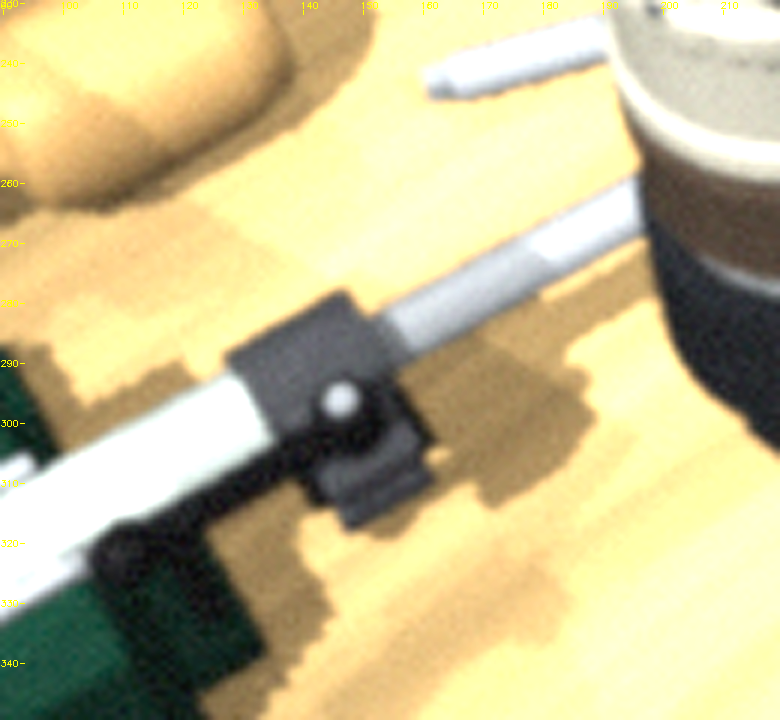

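View pics/t18.png

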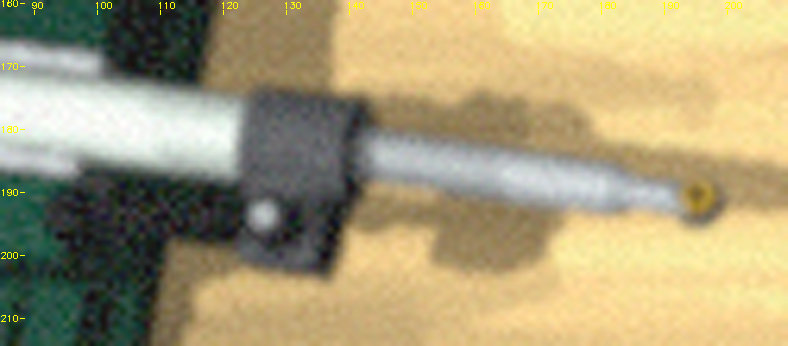

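View pics/topfull15.png

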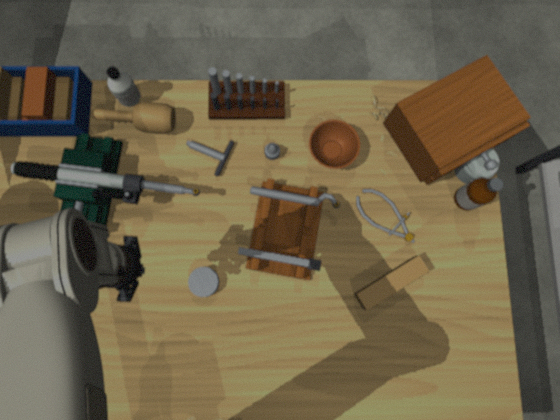

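Run:
```python
from workcell import bot
print(bot.job_done()); print(bot.get_obs()["clock"])
```

```text
the job is handed in; nothing more can be done
None
the job is handed in; nothing more can be done
```

I fitted the bar into the handle, swung the clamping lever to its stop, and handed the job in at about 26.5 s on the robot's clock.

- **Fit:** on the first push the ring stopped about 5 mm short of the mouth. I let go, checked in both views, took hold of the bar again and levelled it after it jammed once at 12.5 N. I then pushed it in about another 4.6 mm.
- **Ring at the mouth:** the last pictures put the ring level with the mouth to within about 1 to 1.5 mm. The two cameras disagree slightly: the top view says nearly centred, and the side view says about 1 mm too deep. There the ring sits in the collar's shadow and is partly hidden, so neither reading is sharp.
- **Cutter:** the brass-ringed screw faces up in the last top view, so the flat is still up. The arm hid the cutter in the last side picture.
- **Lever:** I pushed it clockwise with the closed fingers until it would not move at about 16 N. The pictures show it lying back along the handle. I then backed the gripper clear, with no force on the wrist.
- **Everything else:** the other two tools, the tin, key, centre, mallet, calipers, bowl and blank look unmoved in the last top view. I judged these by eye rather than measuring them again.

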